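# Empty the drying chest and nest the mixing cups

## Task

The mixing cups in the drying chest are dry: flip the chest's fan off with the toggle switch first, then slide its doors one past the other, as far as they go, to reach each bay. Take out all the coloured cups and nest them upright in size order, each in the next larger one there is, starting with the big grey cup that stands on the bench. Take out the spent white desiccant canister too and stand it upright on the bench in front of the chest; then slide both doors fully shut, leaving the tape measure and the pencil where they lie.

Things in the scene. Friction and masses are not known exactly. Their poses are not given: they have to be found in the camera images.
- chest: grey drying chest, fixed; outside 196 x 496 mm (x, y), walls 8 mm thick, 86 mm high, inner floor at 16 mm. A partition (top at 44 mm) parts it into right (-y) and left bays. Rails, top at 104 mm, run along y on the front and back walls. Origin: on the bench under its centre; x to its back, y to its left. Cups and canister stand 98 to 188 mm left or right of the centre, within 20 mm in x
- fan_switch (a joint): toggle of the chest's fan, rad: 0 = on (leaning to the chest's left, +y), 0.9 = off (leaning to the right, -y); it snaps to the nearer side of 0.45 and stays; about 1 N at the tip moves it
- bat_tip (a point): tip of the toggle, on a 70 mm high ledge at the chest's front: 43 mm black bat (12 mm thick near the tip, 7 mm at the foot); it pivots 74 mm above the bench in the middle of the ledge, 124 mm in front of the chest's centre, about the chest's x axis, and its tip swings 19 mm to either side of the middle
- right_door (a joint): lower clear sliding door, m: 0 = shut over the right bay, grows as it slides to the left (+y) beneath the other door, 0.195 = fully past; then the chest is open from its right end wall to 53 mm right of its centre. Slides with about 1.5 N of friction. Door 258 mm long, 6 mm thick, upper face 92 mm above the bench
- left_door (a joint): upper clear sliding door, m: 0 = shut over the left bay, grows as it slides to the right (-y) over the other door, 0.195 = fully past; then the chest is open from its left end wall to 53 mm left of its centre. Slides with about 1.5 N of friction. Door 258 mm long, 6 mm thick, upper face 100 mm above the bench.
- right_door_grip (a point): black upright grip fin at the outer end of the right (lower) door: 50 mm long across the door (chest x), 12 mm thick (chest y), rising 26 mm above the door's upper face to 118 mm above the bench; point: its middle, 13 mm above the door's face. When the door is fully past, the edge of the upper door comes within 29 mm of the fin
- left_door_grip (a point): black upright grip fin at the outer end of the left (upper) door, same size, top 126 mm above the bench; point: its middle, 13 mm above the door's face
- cup_xl_mid (a point): big grey plastic mixing cup, stands on the bench in front of the chest and is not taken up; weighs about 0.3 kg; straight open cylinder 84 mm outside, 76 mm inside, 64 mm high, with a solid bottom 26 mm thick (38 mm deep inside). Point: centre, 32 mm above its underside; z up
- cup_l_mid (a point): blue plastic mixing cup, large, inside the chest at the start or absent; straight open cylinder 68 mm outside, 61 mm inside, 64 mm high, with a solid bottom 26 mm thick (38 mm deep inside). Point: centre, 32 mm above its underside; z up
- cup_m_mid (a point): orange plastic mixing cup, medium, inside the chest at the start or absent; straight open cylinder 53 mm outside, 46 mm inside, 64 mm high, with a solid bottom 26 mm thick (38 mm deep inside). Point: centre, 32 mm above its underside; z up
- cup_s_mid (a point): yellow plastic mixing cup, small, inside the chest at the start or absent; straight open cylinder 38 mm outside, 32 mm inside, 64 mm high, with a solid bottom 26 mm thick (38 mm deep inside). Point: centre, 32 mm above its underside; z up
- cup_xl: the big grey cup; origin at the centre of its underside
- cup_l: the blue cup; origin at the centre of its underside
- cup_m: the orange cup; origin at the centre of its underside
- cup_s: the yellow cup; origin at the centre of its underside
- desiccant_mid (a point): white closed desiccant canister with a green band at its foot and three black slots on top, 44 mm across, 60 mm high, 0.15 kg, on the chest floor at the start; point: its centre, 30 mm above its underside; z up
- desiccant: the desiccant canister; origin at the centre of its underside
- tape_mid (a point): white and yellow tape measure 39 x 87 x 69 mm standing on the bench in front of the chest, a bystander; point: its centre
- pencil: red flat carpenter's pencil 14 x 153 x 8 mm lying on the bench, a bystander; origin under its centre
Not all that is in view belongs to the job. Leave any yellow look-alike of the cup_xl alone.

How it is judged:
By the outcome, as a careful person would: the job done as asked, in the order asked, and still so for the second after the job is handed in, with the robot touching nothing.
Of cup_l, cup_m, cup_s only 2 to 3 are there at a start; the rules pass over those that are not, and their reading is None.
At some moment in a run one of cup_xl may be knocked a few centimetres aside while the robot is not near it.
It also fails if it takes over 210 s, if anything falls off the work surface, if the arm or the gripper's body presses on something with over 40 N, if the wrist force passes 120 N, or if a joint passes its speed limit or range.

## Robot

A 7-joint arm with a two-finger parallel gripper is mounted at the origin on a cart in front of the work surface, level with it; the furniture and walls round the work are solid. World frame = base frame: x ahead of the robot, y to its left, z up, the work surface at z = 0. Lengths are in m, angles in rad, forces in N, time in s.
With the tool pointing down it reaches from about 0.425 to 0.95 m from the base axis. Payload 16.7 kg.
Tool frame: the origin (TCP) lies between the finger pads; the fingertips stand 17 mm ahead of it and the grasp point (between the pads) lies 2 mm behind it; z points along the fingers, y is the line along which they close (so a half turn about z gives the same grasp; the last joint's range is limited). The gripper opens to 94 mm and grips with 3 to 60 N. Pads are 16 mm wide; open, the fingers measure 119 mm over their backs; the gripper's body (75 mm by 177 mm) begins 78 mm behind the grasp point.
Start: joints at [-1.28, 0.426, 0.074, 1.606, -0.034, 1.111, -0.067], TCP at [0.288, 0.61, 0.198] pointing down, gripper open.
Joint ranges: [-2.85, 2.85], [-0.5, 2.14], [-1.23, 1.37], [0.21, 2.46], [-1.02, 4.16], [0.16, 2.05], [-2.73, 2.73]. Speed limits (rad/s): [1.89, 1.89, 2.39, 2.39, 3.01, 3.01, 3.01].

## Interface

Orientations are given as a unit quaternion [w, x, y, z].
In Python, from cell import robot gives the robot as it stands.
- The arm moves only by the tool send_rows, never from a script. Its argument "motion" is text: rows parted by semicolons, each of 5 numbers parted by spaces: the opening, from 0 (shut) to 1 (fully open), then the shift along the tool's x, y, z in m, then the turn about the tool's z in degrees. In form: hand tx ty tz roll; .... A call has 1 to 20 rows; each row is the pose to reach, as a shift and turn from the pose commanded when the call began, along the tool's axes at that moment; what a row does not reach only later rows make up. A row lasts 1/10 s, in which the tool goes at most 50 mm and 8.59 degrees, less where a joint would pass 70% of its speed; a pose out of reach is approached as far as the arm can. A call with a gripper value outside its range is refused whole. The fingers move at their own pace and stop on an object; "newtons" is the grip in N (left out, the last holds). Time passes only in rows, so rows that repeat a pose let the fingers close. It gives the time, the measured TCP pose, the force, the opening and the grip force at its end, in the units of the state.
- robot.observe(): the state, without advancing time (a new reading comes with each control period).
- robot.grab_frame(name): name is "scene" or "top" or "wrist"; returns the picture (384x512x3 uint8, blue, green, red); there is no depth.
- robot.camera_params(name): a dict with "mtx" (3x3 intrinsics, pixels), "origin" and "attitude" of the camera in the world; the wrist camera has in their place "tool_from_camera" (4x4, takes a point from camera to tool coordinates, whose origin is the TCP and whose axes are the flange's). Camera axes: x right, y up, looking along -z (the intrinsics and any distortion apply to the point x, -y, -z); pixel columns grow to the right and rows downward; lengths in m; the calibration is good to about 2 mm. A picture is of the moment at which its call begins: read the wrist's pose just before it. camera_params takes no time and is no camera call.
- robot.hand_in(): hands the job in; it is judged then, once.
The state is a dict: "time_s": time; "qpos": joint angles; "joint_vel": joint speeds; "tau": joint torques, N m; "ee_pos": TCP position; "ee_rot": TCP orientation; "contact_force": force on the tool from outside, world axes, zero at the start; "ft_torque": the same for the moment, N m; "gripper_width": finger opening in m; "gripper_force": force on a finger pad.
Only numpy, scipy, OpenCV 4.12 (cv2) and the standard library are available. Lean on these libraries where they do the work, as an engineer would, in place of code of your own. Each camera call takes 0.05 s, during which the arm holds its last target. There are 200 camera calls.

## Working session

There is one attempt and no reset: what is moved stays moved. The work goes in short steps, Python scripts to look and compute and a tool call to move; the robot and the scene stay as the last step left them, time stands still between calls to the robot, and variables do not carry over. Pictures are saved under pics/ and viewed, at most 14 in all, crops included, and the job is handed in when it is done.

Besides the shell and the picture viewer there is one more tool, called after ">>>" in YAML: its name, and indented under it one key for each argument. send_rows: Moves the arm, as the interface text tells. Its arguments: {"type":"object","properties":{"motion":{"type":"string"},"newtons":{"type":"number"}},"required":["motion"]}

```bash
ls; mkdir -p pics
cat > h.py <<'E'
import numpy as np, cv2
from scipy.spatial.transform import Rotation as R
from cell import robot
def snap(n,f):
    s=robot.observe(); im=np.array(robot.grab_frame(n)); cv2.imwrite('pics/'+f,im); return s,im
E
python3 - <<'E'
from h import *
for n in ('scene','top','wrist'): print(n,robot.camera_params(n))
s,a=snap('scene','s0.png'); s,b=snap('top','t0.png')
print(s)
E
```

```text
pics
scene {'mtx': array([[458.31726209,   0.        , 253.06070755],
       [  0.        , 458.31726209, 194.66266693],
       [  0.        ,   0.        ,   1.        ]]), 'origin': array([-0.40621821, -1.04521532,  0.73224314]), 'attitude': array([ 0.79318808,  0.50684651, -0.19194209, -0.27770041])}
top {'mtx': array([[403.87327545,   0.        , 256.23191571],
       [  0.        , 403.87327545, 192.57765663],
       [  0.        ,   0.        ,   1.        ]]), 'origin': array([0.36702451, 0.14377243, 1.2110818 ]), 'attitude': array([-0.69795653, -0.02453172,  0.07917026,  0.7113276 ])}
wrist {'mtx': array([[285.61153726,   0.        , 256.02397798],
       [  0.        , 285.61153726, 187.82961983],
       [  0.        ,   0.        ,   1.        ]]), 'tool_from_camera': array([[-1.38083908e-04,  9.67601771e-01,  2.52481273e-01,
         7.29270291e-02],
       [ 9.99999968e-01,  1.86995359e-04, -1.69727981e-04,
        -8.57583956e-05],
       [-2.11441921e-04,  2.52481241e-01, -9.67601766e-01,
        -1.87561309e-01],
       [ 0.00000000e+00,  0.00000000e+00,  0.00000000e+00,
         1.00000000e+00]])}
{'time_s': 0.05, 'qpos': array([-1.27951614,  0.42673672,  0.07383037,  1.60658518, -0.03411289,
        1.11082959, -0.06712592]), 'joint_vel': array([ 9.14512968e-04,  1.41037609e-04, -5.73029669e-05, -7.90272381e-04,
       -4.98121204e-04, -2.69892248e-03,  1.32759936e-04]), 'tau': array([ 4.73795415e-03, -9.38371825e+01,  3.67945075e+00, -4.55552745e+01,
       -4.88547958e-02,  1.68277306e-02,  5.61725233e-05]), 'ee_pos': array([0.28780622, 0.6100696 , 0.1971815 ]), 'ee_rot': array([-1.04688073e-04,  2.18631702e-01,  9.75807233e-01, -6.41581798e-04]), 'contact_force': array([-1.12328043, -0.46395081,  0.75876758]), 'ft_torque': array([ 0.06786945,  0.01340693, -0.06010501]), 'gripper_force': 0.0, 'gripper_width': 0.09414579259114345}
```

View pics/s0.png

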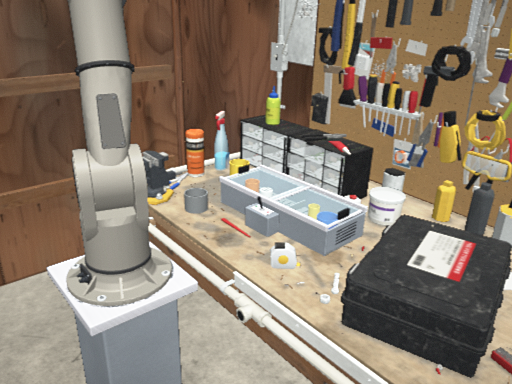

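View pics/t0.png

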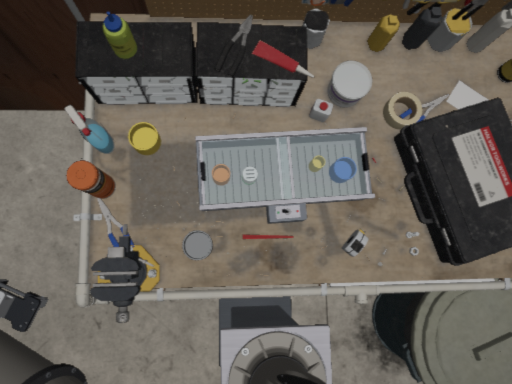

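```bash
cat >> h.py <<'E'
def cam(n,s=None):
    p=robot.camera_params(n)
    if n!='wrist':
        q=np.array(p['attitude']); return p['mtx'],R.from_quat(q,scalar_first=True).as_matrix(),np.array(p['origin'])
    T=p['tool_from_camera']; A=R.from_quat(s['ee_rot'],scalar_first=True).as_matrix()
    return p['mtx'],A@T[:3,:3],A@T[:3,3]+s['ee_pos']
def proj(c,P):
    K,A,o=c; v=(np.atleast_2d(P)-o)@A; v=v*[1,-1,-1]; u=v@K.T; return u[:,:2]/u[:,2:]
def ray(c,uv):
    K,A,o=c; uv=np.atleast_2d(uv).astype(float); v=np.c_[uv,np.ones(len(uv))]@np.linalg.inv(K).T; return o,(v*[1,-1,-1])@A.T
def atz(c,uv,z):
    o,d=ray(c,uv); return o+d*((np.asarray(z)-o[2])/d[:,2])[:,None]
def tri(obs):
    M=0;b=0
    for c,uv in obs:
        o,d=ray(c,uv); d=d[0]/np.linalg.norm(d[0]); P=np.eye(3)-np.outer(d,d); M=M+P; b=b+P@o
    X=np.linalg.solve(M,b); return X,[float(np.linalg.norm(proj(c,X)[0]-uv)) for c,uv in obs]
E
python3 - <<'E'
from h import *
t=cam('top'); s=cam('scene')
print(proj(t,[[0,0,0],[.288,.61,.198],[.5,0,0]]),proj(s,[[0,0,0],[.288,.61,.198],[.5,0,0]]))
im=cv2.imread('pics/t0.png'); cv2.imwrite('pics/t0c.png',cv2.resize(im[115:265,170:400],None,fx=3.4,fy=3.4,interpolation=cv2.INTER_CUBIC))
im=cv2.imread('pics/s0.png'); cv2.imwrite('pics/s0c.png',cv2.resize(im[150:290,170:380],None,fx=3.8,fy=3.8,interpolation=cv2.INTER_CUBIC))
print(atz(t,[[197,137],[367,128],[374,198],[200,210]],.104))
E
```

```text
[[277.51930413 381.48540725]
 [ 27.17989501 291.55898812]
 [272.21570166 207.23610942]] [[120.51438372 274.08229065]
 [117.35526398 134.53379385]
 [258.64004255 223.10241764]]
[[ 0.6900571   0.218543    0.104     ]
 [ 0.71587139 -0.27212072  0.104     ]
 [ 0.51024056 -0.27890684  0.104     ]
 [ 0.48418734  0.2110628   0.104     ]]
```

View pics/t0c.png

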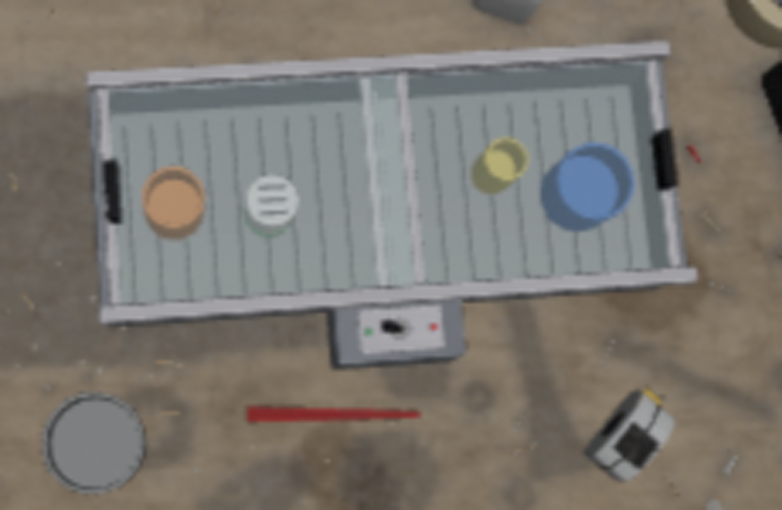

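View pics/s0c.png

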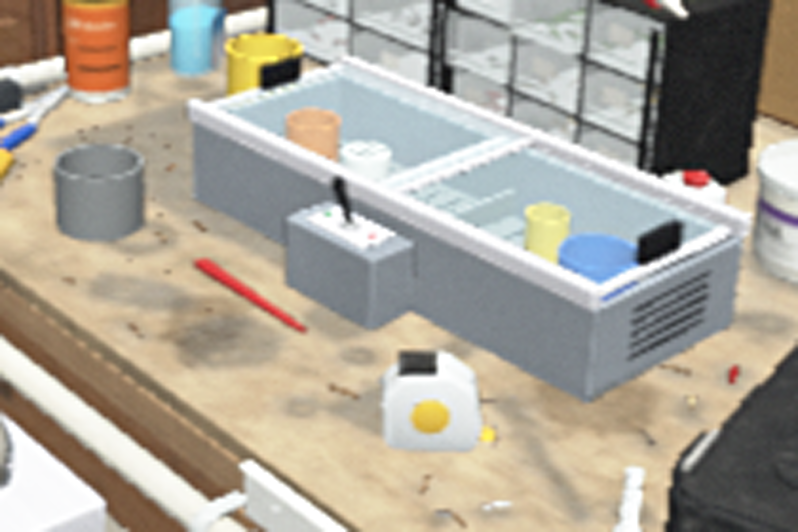

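Run:
```python
from h import *
t=cam('top'); s=cam('scene'); np.set_printoptions(precision=4,suppress=True)
D={'rg':((665,159),(659,242)),'lg':((112,191),(280,71)),'or':((174,197),(313,120)),'bl':((596,181),(598,250)),'ye':((507,158),(549,213)),'can':((272,198),(366,150)),'xl':((95,441),(99,158)),'tip':((388,326),(339,183)),'tape':((638,440),(417,360)),
'FR':((695,276),(603,301)),'FL':((103,316),(191,104)),'BR':((668,46),(747,219)),'BL':((89,77),(346,60))}
for k,(a,b) in D.items():
    a=np.array(a)/3.4+[170,115]; b=np.array(b)/3.8+[170,150]
    X,e=tri([(t,a),(s,b)]); print(k,X,np.round(e,1))
print('pencil',atz(t,np.array([[247,414],[420,414]])/3.4+[170,115],.008))
```

```text
rg [ 0.6154 -0.2609  0.1062] [0.2 0.2]
lg [0.5909 0.2013 0.1147] [0.4 0.3]
or [0.5928 0.1516 0.0789] [0.5 0.3]
bl [ 0.6027 -0.2087  0.0813] [0.4 0.4]
ye [ 0.6239 -0.1328  0.0798] [0.5 0.4]
can [0.591  0.0698 0.0766] [0.2 0.2]
xl [0.3914 0.2191 0.0679] [0.2 0.1]
tip [ 0.4788 -0.021   0.1071] [0.6 0.5]
tape [ 0.3803 -0.2343  0.0684] [0.5 0.5]
FR [ 0.5189 -0.2862  0.0944] [1. 1.]
FL [0.4906 0.2101 0.1012] [0.2 0.1]
BR [ 0.7154 -0.2717  0.1018] [0.2 0.2]
BL [0.6916 0.2202 0.0977] [0.7 0.5]
pencil [[ 0.4126  0.0918  0.008 ]
 [ 0.4093 -0.0605  0.008 ]]
```

Everything triangulates well: the blue, orange and yellow cups are all present. Look-alikes in the top image: XL cup candidates are the grey cup at (198,245) and the yellow one at (144,138), and I choose the grey. White round things are the canister at (250,174) inside the chest and the tub at (351,81), and I choose the canister. Yellow is the cup at (319,162). The close crops above confirm these choices.

>>> send_rows:
  motion: "0 -0.42 -0.456 0 61.7;0 -0.42 -0.456 0 61.7;0 -0.42 -0.456 0 61.7;0 -0.42 -0.456 0 61.7;0 -0.42 -0.456 0 61.7;0 -0.42 -0.456 0 61.7;0 -0.42 -0.456 0 61.7;0 -0.42 -0.456 0 61.7;0 -0.42 -0.456 0 61.7;0 -0.42 -0.456 0 61.7;0 -0.42 -0.456 0 61.7;0 -0.42 -0.456 0 61.7;0 -0.42 -0.456 0 61.7;0 -0.42 -0.456 0 61.7;0 -0.42 -0.456 0 61.7;0 -0.42 -0.456 0 61.7;0 -0.42 -0.456 0 61.7;0 -0.42 -0.456 0 61.7;0 -0.42 -0.456 0 61.7;0 -0.42 -0.456 0 61.7"
  newtons: 12

```text
time_s: 2.1
ee_pos: [0.4732, 0.0191, 0.1979]
ee_rot: [-0.0, 0.688, 0.726, -0.0]
contact_force: [-0.3, 0.4, -0.0]
gripper_width: 0.0005
gripper_force: 0.0
```

```bash
cat >> h.py <<'E'
C=np.array([.603,-.030]); PHI=np.radians(3.03)
XC=np.array([np.cos(PHI),np.sin(PHI)]); YC=np.array([-np.sin(PHI),np.cos(PHI)])
def ch(P): d=np.asarray(P)[:2]-C; return np.round([d@XC,d@YC,P[2]],4)
def st():
    s=robot.observe(); A=R.from_quat(s['ee_rot'],scalar_first=True).as_matrix()
    print('t',round(s['time_s'],2),'chest',ch(s['ee_pos']),'toolx',np.degrees(np.arctan2(A[1,0],A[0,0])).round(2),'zc',A[:,2].round(3),'F',s['contact_force'].round(1),'w',round(s['gripper_width'],4),'g',round(s['gripper_force'],1)); return s
E
python3 - <<'E'
from h import *
st(); s,im=snap('wrist','w1.png')
E
```

```text
t 2.1 chest [-0.127   0.0559  0.1979] toolx 93.07 zc [-0.  0. -1.] F [-0.3  0.4 -0. ] w 0.0005 g 0.0
```

>>> send_rows:
  motion: "0 0 0 0.04 0;0 0 0 0.085 0;0 0 0 0.085 0;0 -0.02 0 0.085 0;0 -0.035 0 0.085 0;0 -0.05 0 0.085 0;0 -0.06 0 0.085 0;0 -0.06 0 0.085 0;0 -0.06 0 0.085 0;0 0 0 0.085 0;0 0 0 0.04 0;0 0 0 -0.01 0;0 0 0 -0.01 0"

```text
time_s: 3.45
ee_pos: [0.476, 0.0203, 0.2133]
ee_rot: [0.002, 0.688, 0.726, 0.004]
contact_force: [0.6, -0.3, -0.9]
gripper_width: 0.0004
gripper_force: 0.0
```

Run:
```python
from h import *
st(); s,im=snap('wrist','w2.png'); s,im2=snap('scene','s2.png')
cv2.imwrite('pics/m2.png',np.hstack([cv2.resize(im,(400,300)),cv2.resize(im2[150:270,200:360],(400,300))]))
```

```text
t 3.45 chest [-0.1242  0.0569  0.2133] toolx 93.13 zc [ 0.007  0.003 -1.   ] F [ 0.6 -0.3 -0.9] w 0.0004 g 0.0
```

View pics/m2.png

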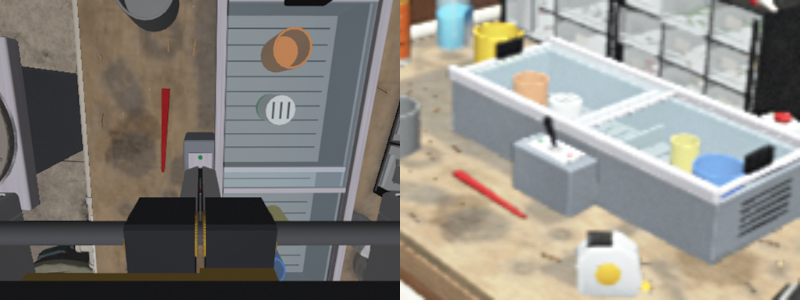

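Run:
```python
from h import *
st(); s,im=snap('top','t3.png'); s,im2=snap('scene','s3.png')
print(np.abs(im.astype(int)-cv2.imread('pics/t0.png')).mean(),np.abs(im2.astype(int)-cv2.imread('pics/s2.png')).mean(),np.abs(im2.astype(int)-cv2.imread('pics/s0.png')).mean())
cv2.imwrite('pics/m3.png',np.hstack([im[60:324,150:400],im2[100:364,150:400]]))
```

```text
t 3.55 chest [-0.1265  0.0567  0.209 ] toolx 93.13 zc [ 0.002  0.002 -1.   ] F [-0.2 -0.3 -1. ] w 0.0003 g 0.0
8.554860432942709 1.9723595513237848 6.93025377061632
```

View pics/m3.png

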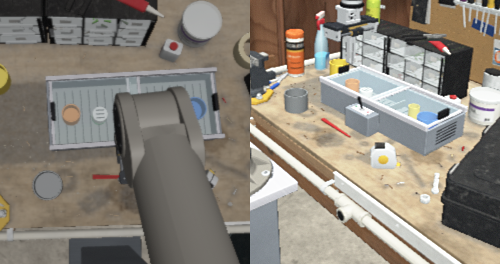

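Run:
```python
from h import *
p=cv2.imread('pics/s3.png').astype(int)
for i in range(6):
    s,im=snap('scene','s4.png'); print(round(s['time_s'],2),np.abs(im-p).mean().round(2)); p=im.astype(int)
st()
cv2.imwrite('pics/m4.png',np.hstack([cv2.imread('pics/s3.png')[:,60:460],im[:,60:460]]))
```

```text
3.65 1.65
3.7 1.6
3.75 1.58
3.8 1.57
3.85 1.57
3.9 1.58
t 3.95 chest [-0.1273  0.0554  0.2073] toolx 93.02 zc [-0.001 -0.001 -1.   ] F [-0.1  0.3 -0.4] w 0.0003 g 0.0
```

View pics/m4.png

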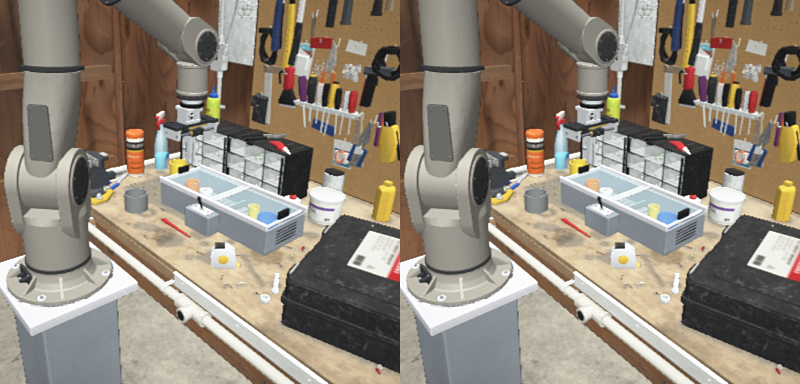

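>>> send_rows:
  motion: "0 0 0 0.04 0;0 0 0 0.08 0;0 0 0 0.1 0;0 0 0 0.1 0;0 0 0 0.1 0;0 -0.02 0 0.1 0;0 -0.04 0 0.1 0;0 -0.05 0 0.1 0;0 -0.06 0 0.1 0;0 -0.06 0 0.1 0;0 -0.06 0 0.1 0;0 -0.06 0 0.1 0"

```text
time_s: 5.15
ee_pos: [0.4765, -0.0404, 0.1079]
ee_rot: [-0.0, 0.688, 0.726, 0.0]
contact_force: [0.5, 0.2, 0.4]
gripper_width: 0.0009
gripper_force: 0.0
```

Run:
```python
from h import *
st(); s,im2=snap('scene','s5.png'); s,im=snap('wrist','w5.png')
cv2.imwrite('pics/m5.png',np.hstack([cv2.resize(im,(400,300)),cv2.resize(im2[160:235,220:320],(400,300))]))
```

```text
t 5.15 chest [-0.1268 -0.0037  0.1079] toolx 93.09 zc [-0.  0. -1.] F [0.5 0.2 0.4] w 0.0009 g 0.0
```

View pics/m5.png

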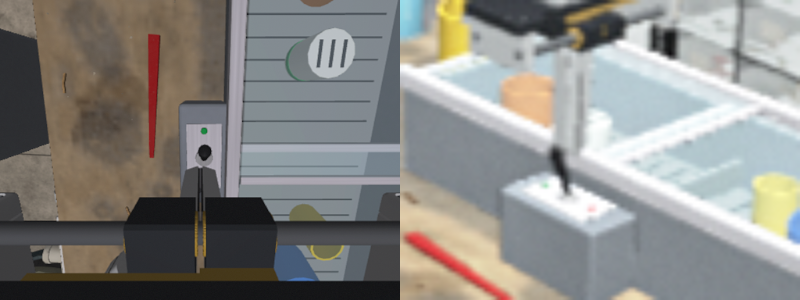

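Run:
```python
from h import *
s=st(); c=cam('scene'); w=cam('wrist',s)
def W(x,y,z): return np.r_[C+XC*x+YC*y,z]
for n,p in dict(tip=W(-.124,.019,.113),off=W(-.124,-.019,.113),piv=W(-.124,0,.074),fing=W(-.127,-.004,.091),tcp=s['ee_pos']).items():
    a=proj(c,p)[0]; b=proj(w,p)[0]
    print(n,'scene m5',(a-[220,160])*4+[400,0],'wrist m5',b*[400/512,300/384])
```

```text
t 5.25 chest [-0.1269 -0.0038  0.1079] toolx 93.09 zc [-0.  0. -1.] F [ 0.9 -0.1 -0.4] w 0.0006 g 0.0
tip scene m5 [551.83055754 145.08873331] wrist m5 [203.33969901 149.71412066]
off scene m5 [584.26508831 160.34452012] wrist m5 [203.13885214 190.85967085]
piv scene m5 [566.42465385 196.08515416] wrist m5 [202.69486422 157.41396661]
fing scene m5 [567.77746204 179.93812316] wrist m5 [199.79478058 166.58734155]
tcp scene m5 [568.31600948 160.93979951] wrist m5 [199.87716396 172.72142083]
```

>>> send_rows:
  motion: "0 0 0 -0.05 0;0 0 0 -0.06 0;0 0.04 0 -0.06 0;0 0.07 0 -0.06 0;0 0.07 0 -0.06 0;0 0.07 0 -0.03 0;0 0.07 0 0.005 0;0 0.07 0 0.005 0;0 0.07 0 0.005 0;0 0.07 0 0.005 0"

```text
time_s: 6.25
ee_pos: [0.4736, 0.0287, 0.1043]
ee_rot: [0.0, 0.688, 0.725, 0.001]
contact_force: [-0.7, -0.3, 0.1]
gripper_width: 0.0004
gripper_force: 0.0
```

```bash
cat >> h.py <<'E'
def bat(f):
    s,im=snap('scene',f); c=im[185:215,250:280]; m=(c.max(2)<70); v,u=np.nonzero(m); 
    print('dark',m.sum()); [print(r+185,u[v==r].mean().round(1)+250,(v==r).sum()) for r in range(30) if (v==r).any()]
E
python3 - <<'E'
from h import *
st(); bat('s6.png'); s,im=snap('wrist','w6.png')
E
```

```text
t 6.25 chest [-0.1261  0.0654  0.1043] toolx 93.01 zc [ 0.001  0.    -1.   ] F [-0.7 -0.3  0.1] w 0.0004 g 0.0
dark 19
197 258.5 2
198 258.5 2
199 258.5 2
200 259.0 3
201 259.5 2
202 259.5 2
203 260.5 2
204 260.5 2
205 261.0 1
206 261.0 1
```

>>> send_rows:
  motion: "0 -0.02 0 0 0;0 -0.03 0 0 0;0 -0.04 0 0 0;0 -0.045 0 0 0;0 -0.05 0 0 0;0 -0.055 0 0 0;0 -0.055 0 0 0"

```text
time_s: 7.05
ee_pos: [0.4767, -0.026, 0.1053]
ee_rot: [-0.0, 0.688, 0.725, 0.002]
contact_force: [-15.7, 2.2, 52.3]
gripper_width: 0.0007
gripper_force: 32.6
```

Run:
```python
from h import *
st(); bat('s7.png'); s,im=snap('wrist','w7.png')
a=cv2.imread('pics/w6.png')[120:280,190:330]; cv2.imwrite('pics/m7.png',np.hstack([cv2.resize(x,None,fx=2.8,fy=3,interpolation=cv2.INTER_CUBIC) for x in (a,im[120:280,190:330])]))
```

```text
t 7.05 chest [-0.1259  0.0106  0.1053] toolx 93.0 zc [ 0.002  0.003 -1.   ] F [-15.7   2.2  52.3] w 0.0007 g 32.6
dark 16
198 262.0 1
199 262.0 3
200 262.0 3
201 261.5 2
202 261.5 2
203 261.5 2
204 262.0 1
205 262.0 1
206 262.0 1
```

View pics/m7.png

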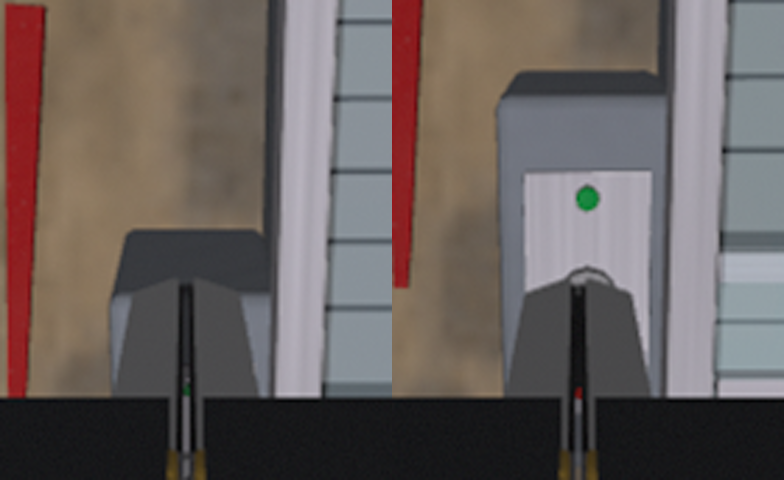

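The closed fingers straddle or wedge on the bat in this orientation. I'll back off and push with a finger's broad back, with the tool turned 90°.

>>> send_rows:
  motion: "0 0.02 0 0 0;0 0.05 0 0 0;0 0.065 0 0 0;0 0.065 0 -0.03 0;0 0.065 0 -0.03 -8;0 0.065 0 -0.03 -16;0 0.065 0 -0.03 -24;0 0.065 0 -0.03 -32;0 0.065 0 -0.03 -40;0 0.065 0 -0.03 -48;0 0.065 0 -0.03 -56;0 0.065 0 -0.03 -64;0 0.065 0 -0.03 -72;0 0.065 0 -0.03 -80;0 0.065 0 -0.03 -88;0 0.065 0 -0.03 -90;0 0.065 0 -0.03 -90;0 0.065 0 -0.03 -90;0 0.065 0 -0.03 -90"

```text
time_s: 9.05
ee_pos: [0.4722, 0.0388, 0.133]
ee_rot: [0.0, -0.026, 1.0, 0.0]
contact_force: [-0.7, 0.0, 0.0]
gripper_width: 0.0003
gripper_force: 0.0
```

Run:
```python
from h import *
st(); bat('s8.png')
```

```text
t 9.05 chest [-0.1269  0.0756  0.133 ] toolx -177.03 zc [ 0.  0. -1.] F [-0.7  0.   0. ] w 0.0003 g 0.0
dark 18
197 258.5 2
198 258.5 2
199 258.5 2
200 258.5 2
201 259.5 2
202 259.5 2
203 260.5 2
204 260.5 2
205 261.0 1
206 261.0 1
```

>>> send_rows:
  motion: "0 -0.003 0 0.026 0;0 -0.003 0 0.026 0;0 -0.003 -0.03 0.026 0;0 -0.003 -0.04 0.026 0;0 -0.003 -0.05 0.026 0;0 -0.003 -0.055 0.026 0;0 -0.003 -0.06 0.026 0;0 -0.003 -0.065 0.026 0;0 -0.003 -0.07 0.026 0;0 -0.003 -0.07 0.026 0;0 -0.003 -0.07 0.026 0"

```text
time_s: 10.2
ee_pos: [0.4789, -0.0309, 0.1068]
ee_rot: [-0.0, -0.026, 1.0, -0.0]
contact_force: [-0.5, -0.4, -1.3]
gripper_width: 0.0008
gripper_force: 0.0
```

Run:
```python
from h import *
st(); bat('s9.png')
```

```text
t 10.2 chest [-0.124   0.0057  0.1068] toolx -176.96 zc [-0. -0. -1.] F [-0.5 -0.4 -1.3] w 0.0008 g 0.0
dark 15
198 258.0 1
199 258.5 2
200 258.5 2
201 259.5 2
202 259.5 2
203 260.5 2
204 260.5 2
205 261.0 1
206 261.0 1
```

Run:
```python
from h import *
s=st(); c=cam('scene'); 
p=s['ee_pos']; print('tcp',proj(c,p),'tip',proj(c,p-[0,0,.017]),'-30',proj(c,p+[0,0,.03]))
a=cv2.imread('pics/s0.png').astype(int); b=cv2.imread('pics/s9.png').astype(int)
d=np.abs(a-b).max(2)
for r in range(170,215,2): print(r,''.join('#' if x>40 else '+' if x>22 else '.' for x in d[r,235:295]))
```

```text
t 10.25 chest [-0.124   0.0058  0.1069] toolx -176.95 zc [-0.  0. -1.] F [ 0.5 -1.1  0.5] w 0.0003 g 0.0
tcp [[260.69218735 199.29737871]] tip [[260.53617999 204.03365549]] -30 [[260.97112121 190.82913774]]
170 ....................###############+.####+.....#######......
172 .......................##+....+######+.++.+###+######+......
174 .......................+...........+#+###++...+###+.........
176 .......................+..++........+...++++................
178 .......................+##..................................
180 ......................+#++..................................
182 ......................####....++............................
184 ......................+###..................................
186 ......................####.+................................
188 ......................#+.#####+.............................
190 .....................+#######+..............................
192 ......................###+####+.............................
194 .....................+####+.##+.............................
196 .......................+.+###...............................
198 .......................+#+..................................
200 ............................................................
202 ............................................................
204 ............................................................
206 ............................................................
208 ............................................................
210 ............................................................
212 ............................................................
214 ............................................................
```

>>> send_rows:
  motion: "0 0 0.03 -0.03 0;0 0 0.065 -0.03 0;0 0 0.065 -0.01 0;0 0 0.065 0.015 0;0 0 0.065 0.015 0;0 0 0.04 0.015 0;0 0 0.03 0.015 0;0 0 0.025 0.015 0;0 0 0.02 0.015 0;0 0 0.015 0.015 0;0 0 0.01 0.015 0;0 0 0.01 0.015 0"

```text
time_s: 11.45
ee_pos: [0.4783, -0.0215, 0.0919]
ee_rot: [-0.0, -0.026, 1.0, -0.0]
contact_force: [-0.0, 0.4, -0.2]
gripper_width: 0.0005
gripper_force: 0.0
```

Run:
```python
from h import *
s=st(); bat('s10.png')
w=cam('wrist',s); A=w[1]@np.linalg.inv(robot.camera_params('wrist')['tool_from_camera'][:3,:3])
for dx in (0,.008):
  for dz in (-.02,-.01,0,.01,.017): print(dx,dz,proj(w,s['ee_pos']+A@[dx,0,dz]).round(1))
```

```text
t 11.45 chest [-0.1241  0.015   0.0919] toolx -176.99 zc [-0. -0. -1.] F [-0.   0.4 -0.2] w 0.0005 g 0.0
dark 17
199 263.5 2
200 263.5 2
201 263.5 2
202 263.0 3
203 262.5 2
204 262.5 2
205 262.5 2
206 262.0 1
207 262.0 1
0 -0.02 [[256.2 232.6]]
0 -0.01 [[256.2 226.5]]
0 0 [[256.2 221. ]]
0 0.01 [[256.2 216.1]]
0 0.017 [[256.2 212.9]]
0.008 -0.02 [[256.2 220.7]]
0.008 -0.01 [[256.2 215.2]]
0.008 0 [[256.2 210.2]]
0.008 0.01 [[256.2 205.7]]
0.008 0.017 [[256.2 202.8]]
```

>>> send_rows:
  motion: "0 0 -0.008 0 0;0 0 -0.015 0 0;0 0 -0.015 0 0;0 0 -0.015 0 0;0 0 0.02 0 0;0 0 0.06 0 0;1 0 0.06 -0.05 0;1 0 0.06 -0.1 0;1 0 0.06 -0.1 0;1 0 0.06 -0.1 0;1 0 0.06 -0.1 0"

```text
time_s: 12.6
ee_pos: [0.4746, 0.0386, 0.1911]
ee_rot: [-0.001, -0.026, 1.0, -0.0]
contact_force: [-0.2, -0.4, -0.9]
gripper_width: 0.0369
gripper_force: 0.0
```

Run:
```python
from h import *
s=st(); bat('s11.png'); snap('top','t11.png')
im=cv2.imread('pics/s11.png'); s,w=snap('wrist','w11.png')
cv2.imwrite('pics/m11.png',np.hstack([cv2.resize(w,(400,300)),cv2.resize(im[120:225,190:330],(400,300),interpolation=cv2.INTER_CUBIC)]))
c=cam('scene'); print((proj(c,[s['ee_pos'],s['ee_pos']-[0,0,.017]])-[190,120])*[400/140,300/105]+[400,0])
```

```text
t 12.6 chest [-0.1246  0.0753  0.1911] toolx -176.97 zc [-0.001 -0.    -1.   ] F [-0.2 -0.4 -0.9] w 0.0369 g 0.0
dark 14
201 265.5 2
202 265.0 3
203 264.5 2
204 264.0 3
205 263.5 2
206 263.0 1
207 262.0 1
[[562.00096883 140.36810177]
 [561.74515335 154.20224281]]
```

View pics/m11.png

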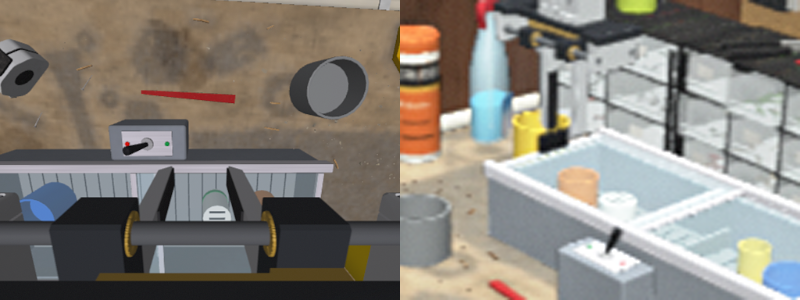

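>>> send_rows:
  motion: "1 -0.124 -0.307 0 90;1 -0.124 -0.307 0 90;1 -0.124 -0.307 0 90;1 -0.124 -0.307 0 90;1 -0.124 -0.307 0 90;1 -0.124 -0.307 0 90;1 -0.124 -0.307 0 90;1 -0.124 -0.307 0 90;1 -0.124 -0.307 0 90;1 -0.124 -0.307 0 90;1 -0.124 -0.307 0 90;1 -0.124 -0.307 0 90;1 -0.124 -0.307 0 90;1 -0.124 -0.307 0 90;1 -0.124 -0.307 0 90"

```text
time_s: 14.25
ee_pos: [0.6152, -0.2611, 0.1918]
ee_rot: [-0.0, 0.688, 0.726, 0.0]
contact_force: [0.5, 1.3, -0.3]
gripper_width: 0.094
gripper_force: 0.0
```

Run:
```python
from h import *
s=st()
```

```text
t 14.25 chest [-0.     -0.2314  0.1918] toolx 93.1 zc [-0.  0. -1.] F [ 0.5  1.3 -0.3] w 0.094 g 0.0
```

>>> send_rows:
  motion: "1 0 0 0.04 0;1 0 0 0.078 0;1 0 0 0.078 0;1 0 0 0.078 0;0.4 0 0 0.078 0;0.4 0 0 0.078 0;0.4 0 0 0.078 0;0.4 0 0 0.078 0;0.4 0 0 0.078 0;0.4 0 0 0.078 0;0.4 0 0 0.078 0;0.4 0 0 0.078 0;0.4 0 0 0.078 0"
  newtons: 15

```text
time_s: 15.55
ee_pos: [0.6153, -0.261, 0.1139]
ee_rot: [-0.0, 0.688, 0.726, -0.0]
contact_force: [-0.2, 0.8, -0.7]
gripper_width: 0.038
gripper_force: 0.0
```

Run:
```python
from h import *
s=st()
# pose at w11
s2=dict(ee_pos=np.r_[C+XC*-.1246+YC*.0753,.1911],ee_rot=np.array([-.001,-.026,1.0,0])/np.linalg.norm([.001,.026,1]))
for dz in (0,.02):
    q=dict(s2); q['ee_pos']=s2['ee_pos']+[0,0,dz]; w=cam('wrist',q)
    print(dz,(proj(w,[[.4126,.0918,.008],[.4093,-.0605,.008],[.3914,.2191,.066],np.r_[C+XC*-.124-YC*.019,.113]])*[400/512,300/384]).round(1))
im=snap('scene','s12.png')[1]
cv2.imwrite('pics/m12.png',cv2.resize(im[140:245,300:440],(800,600),interpolation=cv2.INTER_CUBIC))
c=cam('scene'); print((proj(c,[s['ee_pos'],s['ee_pos']-[0,0,.017]])-[300,140])*[800/140,600/105])
```

```text
t 15.55 chest [ 1.000e-04 -2.314e-01  1.139e-01] toolx 93.04 zc [-0. -0. -1.] F [-0.2  0.8 -0.7] w 0.038 g 0.0
0 [[234.5  97.6]
 [140.5  90.5]
 [335.9  88.2]
 [123.5 150.3]]
0.02 [[232.8  97.2]
 [143.6  90.4]
 [327.7  88.2]
 [128.5 146.3]]
[[248.66363177 408.75781995]
 [245.36127969 437.08089483]]
```

View pics/m12.png

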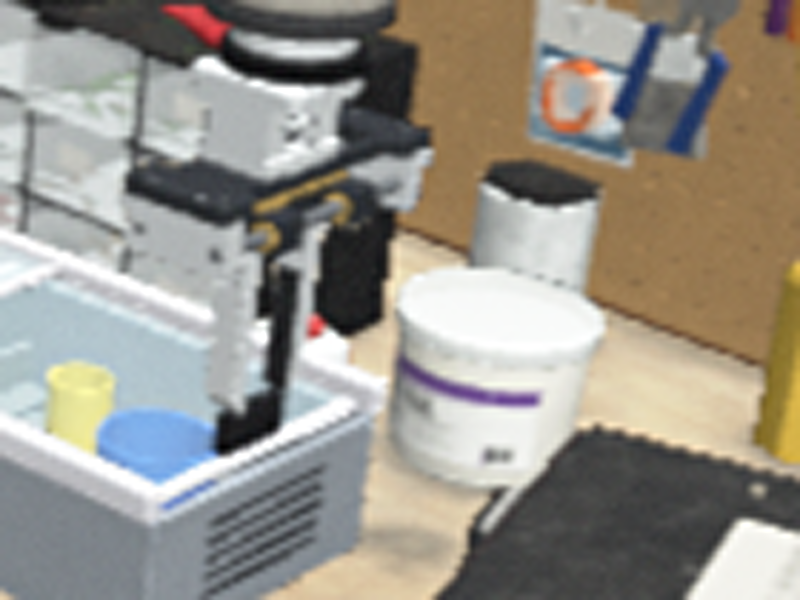

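The fingertips end above the fin, so the stated tip offset is off: the tips really stand about 8 mm above the TCP reading. I'll reopen and go 23 mm lower.

>>> send_rows:
  motion: "0.8 0 0 -0.01 0;0.8 0 0 -0.01 0;0.8 0 0 -0.01 0;0.8 0 0 -0.01 0;0.8 0 0 -0.01 0;0.8 0 0 -0.01 0;0.8 0 0 0.01 0;0.8 0 0 0.023 0;0.8 0 0 0.023 0;0.4 0 0 0.023 0;0.4 0 0 0.023 0;0.4 0 0 0.023 0;0.4 0 0 0.023 0;0.4 0 0 0.023 0"
  newtons: 15

```text
time_s: 17.0
ee_pos: [0.6167, -0.2609, 0.0915]
ee_rot: [0.001, 0.688, 0.726, 0.001]
contact_force: [6.0, 0.2, -3.0]
gripper_width: 0.0501
gripper_force: 15.0
```

>>> send_rows:
  motion: "0.4 0.01 0 0 0;0.4 0.03 0 0 0;0.4 0.055 0 0 0;0.4 0.08 0 0 0;0.4 0.105 0 0 0;0.4 0.13 0 0 0;0.4 0.155 0 0 0;0.4 0.175 0 0 0;0.4 0.19 0 0 0;0.4 0.197 0 0 0;0.4 0.197 0 0 0;0.4 0.197 0 0 0;0.4 0.197 0 0 0"

```text
time_s: 18.3
ee_pos: [0.606, -0.0662, 0.0917]
ee_rot: [0.002, 0.689, 0.725, 0.0]
contact_force: [5.4, -9.1, -1.2]
gripper_width: 0.0496
gripper_force: 15.0
```

Run:
```python
from h import *
s=st()
```

```text
t 18.3 chest [ 0.0011 -0.0363  0.0917] toolx 92.97 zc [ 0.003 -0.002 -1.   ] F [ 5.4 -9.1 -1.2] w 0.0496 g 15.0
```

>>> send_rows:
  motion: "1 0 0 0 0;1 0 0 0 0;1 0 0 0 0;1 0 0 -0.04 0;1 0 0 -0.09 0;1 -0.05 -0.01 -0.1 0;1 -0.1 -0.01 -0.1 0;1 -0.144 -0.01 -0.1 0;1 -0.144 -0.01 -0.1 0;1 -0.144 -0.01 -0.1 0;1 -0.144 -0.01 -0.1 0;1 -0.144 -0.01 -0.1 0"

```text
time_s: 19.5
ee_pos: [0.6028, -0.207, 0.1907]
ee_rot: [-0.0, 0.687, 0.726, 0.0]
contact_force: [-0.4, 0.8, 0.4]
gripper_width: 0.094
gripper_force: 0.0
```

```bash
cat >> h.py <<'E'
from scipy.optimize import minimize
HUE={'l':(95,125,80),'m':(5,20,80),'s':(22,38,70)}
RAD={'l':.034,'m':.0265,'s':.019,'xl':.042,'d':.022}
TH=np.linspace(0,2*np.pi,60)
def mask(im,k):
    h=cv2.cvtColor(im,cv2.COLOR_BGR2HSV)
    if k=='xl': return ((h[...,1]<45)&(h[...,2]>40)&(h[...,2]<190)).astype(np.uint8)
    a,b,sm=HUE[k]; return ((h[...,0]>=a)&(h[...,0]<=b)&(h[...,1]>sm)).astype(np.uint8)
def sil(c,xy,k,z0,shape,hh=.064):
    r=RAD[k]; P=np.vstack([np.c_[xy[0]+r*np.cos(TH),xy[1]+r*np.sin(TH),np.full(60,z)] for z in (z0,z0+hh)])
    m=np.zeros(shape,np.uint8); cv2.fillConvexPoly(m,cv2.convexHull(np.round(proj(c,P)*16).astype(np.int32)),1,shift=4); return m
def fit(c,im,k,xy,z0,roi=.02,hh=.064):
    m=mask(im,k); big=cv2.dilate(sil(c,xy,k,z0,m.shape,hh),np.ones((25,25)))
    m=m&big
    f=lambda p:1-(lambda s:(s&m).sum()/max(1,(s|m).sum()))(sil(c,p,k,z0,m.shape,hh))
    s0=np.array([[0,0],[.01,0],[0,.01]])+np.array(xy)
    r=minimize(f,xy,method='Nelder-Mead',options=dict(initial_simplex=s0,xatol=1e-4,fatol=1e-4)); return r.x,1-r.fun
E
python3 - <<'E'
from h import *
s=st(); s,im=snap('wrist','w13.png'); cw=cam('wrist',s)
t=cam('top'); t0=cv2.imread('pics/t0.png')
for k,xy,z in (('l',(.6027,-.2087),.016),('s',(.6239,-.1328),.016),('m',(.5928,.1516),.016),('xl',(.3914,.2191),0)):
    for n,c,i in (('wrist',cw,im),('top0',t,t0)):
        x,q=fit(c,i,k,xy,z); print(k,n,x.round(4),ch(np.r_[x,0])[:2],round(q,3))
E
```

```text
t 19.5 chest [-0.0095 -0.1767  0.1907] toolx 93.16 zc [-0.     0.001 -1.   ] F [-0.4  0.8  0.4] w 0.094 g 0.0
l wrist [ 0.6049 -0.2088] [-0.0075 -0.1787] 0.958
l top0 [ 0.6051 -0.2129] [-0.0076 -0.1828] 0.811
s wrist [ 0.6248 -0.132 ] [ 0.0164 -0.103 ] 0.942
s top0 [ 0.6139 -0.1228] [ 0.006  -0.0932] 0.294
m wrist [0.5928 0.1516] [-0.0006  0.1819] 0.0
m top0 [0.5959 0.1522] [0.0025 0.1823] 0.568
xl wrist [0.3914 0.2191] [-0.1981  0.2599] 0.0
xl top0 [0.3913 0.2224] [-0.198   0.2633] 0.764
```

>>> send_rows:
  motion: "1 -0.002 0.002 0.05 0;1 -0.002 0.002 0.1 0;1 -0.002 0.002 0.13 0;1 -0.002 0.002 0.138 0;1 -0.002 0.002 0.138 0;1 -0.002 0.002 0.138 0;0.5 -0.002 0.002 0.138 0;0.5 -0.002 0.002 0.138 0;0.5 -0.002 0.002 0.138 0;0.5 -0.002 0.002 0.138 0;0.5 -0.002 0.002 0.138 0;0.5 -0.002 0.002 0.138 0;0.5 -0.002 0.002 0.138 0"
  newtons: 20

```text
time_s: 20.85
ee_pos: [0.6049, -0.2105, 0.0534]
ee_rot: [0.0, 0.688, 0.726, 0.0]
contact_force: [-1.3, 1.3, 6.9]
gripper_width: 0.0658
gripper_force: 20.0
```

Run:
```python
from h import *
s=st()
```

```text
t 20.85 chest [-0.0077 -0.1803  0.0534] toolx 93.04 zc [ 0.001  0.    -1.   ] F [-1.3  1.3  6.9] w 0.0658 g 20.0
```

>>> send_rows:
  motion: "0.5 0 0 -0.04 0;0.5 0 0 -0.09 0;0.5 0 0 -0.12 0;0.5 0.04 -0.02 -0.12 0;0.5 0.08 -0.04 -0.12 0;0.5 0.12 -0.05 -0.12 0;0.5 0.16 -0.07 -0.12 0;0.5 0.2 -0.09 -0.12 0;0.5 0.24 -0.1 -0.12 0;0.5 0.28 -0.12 -0.12 0;0.5 0.32 -0.14 -0.12 0;0.5 0.36 -0.16 -0.12 0;0.5 0.4 -0.17 -0.12 0;0.5 0.43 -0.185 -0.12 0;0.5 0.438 -0.19 -0.12 0;0.5 0.438 -0.19 -0.12 0;0.5 0.438 -0.19 -0.12 0;0.5 0.438 -0.19 -0.12 0"

```text
time_s: 22.65
ee_pos: [0.3923, 0.2155, 0.1729]
ee_rot: [0.0, 0.689, 0.725, -0.0]
contact_force: [0.6, -0.4, -2.1]
gripper_width: 0.0661
gripper_force: 20.0
```

Run:
```python
from h import *
s=st(); s,im=snap('wrist','w14.png'); _,tp=snap('top','t14.png'); _,sc=snap('scene','s14.png')
cw=cam('wrist',s)
print(s['ee_pos'])
x,q=fit(cw,im,'l',s['ee_pos'][:2],s['ee_pos'][2]-.037); print('blue in hand',ch(np.r_[x,0]),q)
for n,c,i in (('scene',cam('scene'),sc),('wrist',cw,im),('top',cam('top'),tp)):
    x,q=fit(c,i,'xl',(.3914,.2191),0); print('xl',n,ch(np.r_[x,0]),round(q,3))
cv2.imwrite('pics/m14.png',np.hstack([cv2.resize(im,(400,300)),cv2.resize(sc[130:235,160:300],(400,300),interpolation=cv2.INTER_CUBIC)]))
```

```text
t 22.65 chest [-0.1974  0.2563  0.1729] toolx 92.92 zc [-0. -0. -1.] F [ 0.6 -0.4 -2.1] w 0.0661 g 20.0
[0.39229709 0.21550159 0.17289286]
blue in hand [-0.1976  0.2577  0.    ] 0.9674888951894905
xl scene [-0.1915  0.2677  0.    ] 0.591
xl wrist [-0.198   0.2618  0.    ] 0.375
xl top [-0.2282  0.2943  0.    ] 0.304
```

View pics/m14.png

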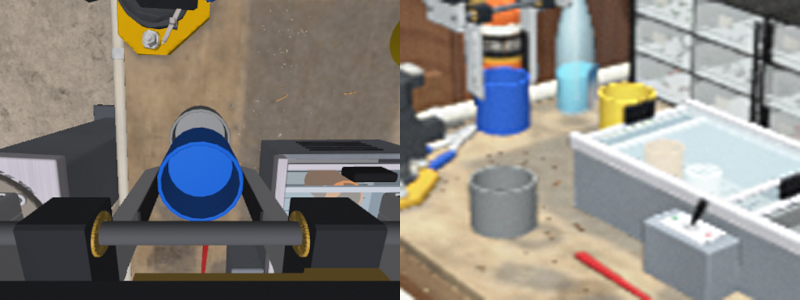

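```bash
cat >> h.py <<'E'
def shift(f0,im,box):
    a=cv2.imread('pics/'+f0); r0,r1,c0,c1=box; T=a[r0:r1,c0:c1]; b=im[r0-12:r1+12,c0-12:c1+12]
    m=cv2.matchTemplate(b,T,cv2.TM_CCOEFF_NORMED); _,v,_,l=cv2.minMaxLoc(m); return l[0]-12,l[1]-12,round(v,3)
E
python3 - <<'E'
from h import *
sc=cv2.imread('pics/s14.png')
print(shift('s0.png',sc,(186,214,182,210)))
c=cam('scene')
print(atz(c,[[196.05,191.6],[196.05,193.7]],.064)); 
h=cv2.cvtColor(cv2.imread('pics/s0.png'),cv2.COLOR_BGR2HSV)
for r in (192,200,208): print(h[r,178:216:2,1],h[r,178:216:2,2])
E
```

```text
(0, 0, 0.997)
[[0.39638199 0.22605827 0.064     ]
 [0.38646112 0.21077085 0.064     ]]
[66 64 68 31 13  9 10 11  7  9  9  7  6  7  9 36 38 39 38] [210 195 220 187  96 118 132 140 142 145 142 140 128 117 163 158 169 175
 173]
[61 63 70 51 13 10  9  7  7  7 11  8 10  8 12 36 42 41 36] [224 222 221 151 117 128 136 143 143 143 142 136 132 122 104 156 178 175
 172]
[67 68 70 63 18  6 11 11 11 11 11  8  8  8 13 44 55 59 57] [220 218 211 178 114 130 136 142 144 145 141 136 130 121 102 156 186 198
 213]
```

```bash
sed -i "s/h\[...,1\]<45/h[...,1]<24/" h.py
python3 - <<'E'
from h import *
for n,f in (('scene','s0.png'),('scene','s14.png'),('top','t0.png')):
    x,q=fit(cam(n),cv2.imread('pics/'+f),'xl',(.3914,.2191),0); print(f,x.round(4),ch(np.r_[x,0]),round(q,3))
E
```

```text
s0.png [0.3945 0.2282] [-0.1945  0.2688  0.    ] 0.865
s14.png [0.3945 0.2282] [-0.1945  0.2688  0.    ] 0.865
t0.png [0.3912 0.2225] [-0.1982  0.2633  0.    ] 0.918
```

```bash
cat >> h.py <<'E'
def fitv(c,im,k,xy,z0,valid):
    m=mask(im,k); big=cv2.dilate(sil(c,xy,k,z0,m.shape),np.ones((25,25))); m=m&big&valid
    f=lambda p:1-(lambda s:(s&m).sum()/max(1,(s|m).sum()))(sil(c,p,k,z0,m.shape)&valid)
    s0=np.array([[0,0],[.008,0],[0,.008]])+np.array(xy)
    r=minimize(f,xy,method='Nelder-Mead',options=dict(initial_simplex=s0,xatol=1e-4,fatol=1e-4)); return r.x,1-r.fun,m
E
python3 - <<'E'
from h import *
im=cv2.imread('pics/w14.png'); s=dict(robot.observe()); cw=cam('wrist',s)
bl=cv2.dilate(mask(im,'l'),np.ones((9,9))); valid=(1-bl).astype(np.uint8); valid[205:]=0
for x0 in ((.3914,.2191),(.3945,.2282),(.39,.215)):
    x,q,m=fitv(cw,im,'xl',x0,0,valid); print(x.round(4),ch(np.r_[x,0]),round(q,3),m.sum())
o=im.copy(); S=sil(cw,x,'xl',0,m.shape); o[(S>0)&(m==0)]=(0,0,255); o[(S>0)&(m>0)]=(0,255,0); o[(S==0)&(m>0)]=(255,0,255)
cv2.imwrite('pics/m15.png',cv2.resize(np.hstack([im[110:290,180:340],o[110:290,180:340]]),None,fx=2.5,fy=2.5))
E
```

```text
[0.3915 0.2197] [-0.198   0.2605  0.    ] 0.981 1445
[0.3916 0.2197] [-0.1979  0.2605  0.    ] 0.982 1445
[0.3914 0.2197] [-0.1981  0.2605  0.    ] 0.982 1445
```

View pics/m15.png

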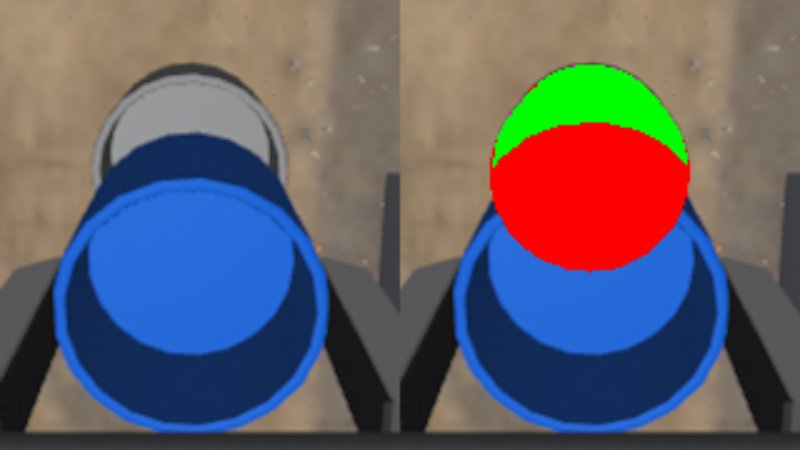

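>>> send_rows:
  motion: "0.5 0.003 0 0.04 0;0.5 0.003 0 0.06 0;0.5 0.003 0 0.075 0;0.5 0.003 0 0.085 0;0.5 0.003 0 0.095 0;0.5 0.003 0 0.103 0;0.5 0.003 0 0.108 0;0.5 0.003 0 0.108 0;0.5 0.003 0 0.108 0"

```text
time_s: 23.7
ee_pos: [0.3916, 0.2198, 0.0651]
ee_rot: [-0.0, 0.688, 0.726, 0.0]
contact_force: [0.3, -0.0, -1.1]
gripper_width: 0.0662
gripper_force: 20.0
```

Run:
```python
from h import *
s=st()
```

```text
t 23.7 chest [-0.1979  0.2606  0.0651] toolx 93.03 zc [ 0.  0. -1.] F [ 0.3 -0.  -1.1] w 0.0662 g 20.0
```

>>> send_rows:
  motion: "0.5 0 0 0.0025 0;0.5 0 0 0.0025 0;0.85 0 0 0.0025 0;0.85 0 0 0.0025 0;0.85 0 0 0.0025 0;0.85 0 0 0.0025 0;0.85 0 0 -0.02 0;0.85 0 0 -0.06 0;0.85 0 0 -0.11 0;0.85 0 0 -0.13 0;0.85 0 0 -0.13 0;0.85 0 0 -0.13 0"

```text
time_s: 24.9
ee_pos: [0.3912, 0.2202, 0.1948]
ee_rot: [-0.001, 0.688, 0.726, 0.0]
contact_force: [0.1, 0.9, -0.3]
gripper_width: 0.0799
gripper_force: 0.0
```

Run:
```python
from h import *
s=st(); s,im=snap('wrist','w16.png'); cw=cam('wrist',s)
for z in (.016,.026,.036):
    x,q=fit(cw,im,'l',(.3916,.22),z); print(z,ch(np.r_[x,0]),q)
m=mask(im,'l'); v,u=np.nonzero(m); print(m.sum(),u.mean(),v.mean(),u.min(),u.max(),v.min(),v.max())
```

```text
t 24.9 chest [-0.1983  0.261   0.1948] toolx 93.09 zc [-0.     0.001 -1.   ] F [ 0.1  0.9 -0.3] w 0.0799 g 0.0
0.016 [-0.1977  0.2599  0.    ] 0.9817432273262662
0.026 [-0.1975  0.2624  0.    ] 0.9551860202931229
0.036 [-0.1982  0.2651  0.    ] 0.8973001588141875
3697 257.50419258858534 170.49770083851772 86 448 0 348
```

>>> send_rows:
  motion: "0.6 -0.364 0.214 0 0;0.6 -0.364 0.214 0 0;0.6 -0.364 0.214 0 0;0.6 -0.364 0.214 0 0;0.6 -0.364 0.214 0 0;0.6 -0.364 0.214 0 0;0.6 -0.364 0.214 0 0;0.6 -0.364 0.214 0 0;0.6 -0.364 0.214 0 0;0.6 -0.364 0.214 0 0;0.6 -0.364 0.214 0 0;0.6 -0.364 0.214 0 0;0.6 -0.364 0.214 0 0;0.6 -0.364 0.214 0 0"

```text
time_s: 26.35
ee_pos: [0.6244, -0.1312, 0.1948]
ee_rot: [-0.0, 0.688, 0.726, 0.0]
contact_force: [1.3, -0.0, -0.0]
gripper_width: 0.0564
gripper_force: 0.0
```

Run:
```python
from h import *
q0=dict(ee_pos=np.array([.3912,.2202,.1948]),ee_rot=np.array([-.001,.688,.726,0])/np.linalg.norm([.688,.726,.001]))
im=cv2.imread('pics/w16.png'); cw=cam('wrist',q0)
for top in (.085,.09,.095,.1): x,q=fit(cw,im,'l',(.3916,.22),.064,hh=top-.064); print(top,ch(np.r_[x,0]),round(q,3))
s=st(); s,im=snap('wrist','w17.png'); cw=cam('wrist',s)
x,q=fit(cw,im,'s',(.6248,-.132),.016); print('yellow',ch(np.r_[x,0]),q)
```

```text
0.085 [-0.1978  0.2621  0.    ] 0.961
0.09 [-0.198   0.2637  0.    ] 0.97
0.095 [-0.1979  0.2651  0.    ] 0.958
0.1 [-0.1982  0.2652  0.    ] 0.922
t 26.35 chest [ 0.016  -0.1021  0.1948] toolx 93.13 zc [-0.     0.001 -1.   ] F [ 1.3 -0.  -0. ] w 0.0564 g 0.0
yellow [ 0.0166 -0.1033  0.    ] 0.9238329238329238
```

>>> send_rows:
  motion: "0.6 -0.001 0 0.05 0;0.6 -0.001 0 0.1 0;0.6 -0.001 0 0.135 0;0.6 -0.001 0 0.142 0;0.6 -0.001 0 0.142 0;0.6 -0.001 0 0.142 0;0.2 -0.001 0 0.142 0;0.2 -0.001 0 0.142 0;0.2 -0.001 0 0.142 0;0.2 -0.001 0 0.142 0;0.2 -0.001 0 0.142 0;0.2 -0.001 0 0.1 0;0.2 -0.001 0 0.06 0;0.2 -0.001 0 0.015 0;0.2 -0.001 0 0.015 0"
  newtons: 15

```text
time_s: 27.9
ee_pos: [0.6269, -0.1346, 0.1855]
ee_rot: [0.003, 0.688, 0.725, 0.002]
contact_force: [1.2, 0.1, -1.2]
gripper_width: 0.0361
gripper_force: 15.0
```

>>> send_rows:
  motion: "0.2 0.433 -0.076 0 0;0.2 0.433 -0.076 0 0;0.2 0.433 -0.076 0 0;0.2 0.433 -0.076 0 0;0.2 0.433 -0.076 0 0;0.2 0.433 -0.076 0 0;0.2 0.433 -0.076 0 0;0.2 0.433 -0.076 0 0;0.2 0.433 -0.076 0 0;0.2 0.433 -0.076 0 0;0.2 0.433 -0.076 0 0;0.2 0.433 -0.076 0 0;0.2 0.433 -0.076 0 0"

```text
time_s: 29.2
ee_pos: [0.5261, 0.2936, 0.18]
ee_rot: [-0.0, 0.689, 0.725, 0.0]
contact_force: [0.2, -0.1, -0.6]
gripper_width: 0.0363
gripper_force: 15.0
```

Run:
```python
from h import *
s=st(); s,im=snap('wrist','w18.png'); cw=cam('wrist',s)
x,q=fit(cw,im,'s',s['ee_pos'][:2],s['ee_pos'][2]-.037); print('yellow',ch(np.r_[x,0]),q)
```

```text
t 29.2 chest [-0.0597  0.3272  0.18  ] toolx 92.92 zc [ 0.  0. -1.] F [ 0.2 -0.1 -0.6] w 0.0363 g 15.0
yellow [-0.0595  0.3289  0.    ] 0.9459789782449279
```

>>> send_rows:
  motion: "0.2 0 0 0.05 0;0.2 0 0 0.1 0;0.2 0 0 0.125 0;0.2 0 0 0.135 0;0.2 0 0 0.141 0;0.2 0 0 0.143 0;0.2 0 0 0.143 0;0.6 0 0 0.143 0;0.6 0 0 0.143 0;0.6 0 0 0.143 0;0.6 0 0 0.12 0;0.7 0 0 0.07 0;0.8 0 0 0.02 0;0.8 0 0 0 0;0.8 0 0 0 0"

```text
time_s: 30.75
ee_pos: [0.5271, 0.2958, 0.1831]
ee_rot: [0.0, 0.688, 0.726, 0.002]
contact_force: [-0.3, 0.9, -0.6]
gripper_width: 0.0753
gripper_force: 0.0
```

>>> send_rows:
  motion: "0.8 -0.364 0.06 0 0;0.8 -0.364 0.06 0 0;0.8 -0.364 0.06 0 0;0.8 -0.364 0.06 0 0;0.8 -0.364 0.06 0 0;0.8 -0.364 0.06 0 0;0.8 -0.364 0.06 0 0;0.8 -0.364 0.06 0 0;0.8 -0.364 0.06 0 0;0.8 -0.364 0.06 0 0;0.8 -0.364 0.06 0 0;0.8 -0.364 0.06 0 0"

```text
time_s: 31.95
ee_pos: [0.6048, -0.0637, 0.1796]
ee_rot: [-0.0, 0.687, 0.726, -0.0]
contact_force: [0.8, -0.4, -0.1]
gripper_width: 0.0755
gripper_force: 0.0
```

Run:
```python
from h import *
s=st(); s,im=snap('wrist','w19.png'); cw=cam('wrist',s)
x,q=fit(cw,im,'s',C-XC*.06+YC*.329,0); print('yellow',ch(np.r_[x,0]),q)
```

```text
t 31.95 chest [ 1.000e-04 -3.380e-02  1.796e-01] toolx 93.16 zc [-0.  0. -1.] F [ 0.8 -0.4 -0.1] w 0.0755 g 0.0
yellow [-0.06   0.329  0.   ] 0.0
```

>>> send_rows:
  motion: "0.8 -0.002 0 0.04 0;0.8 -0.002 0 0.08 0;0.8 -0.002 0 0.088 0;0.8 -0.002 0 0.088 0;0.8 -0.002 0 0.088 0;0.4 -0.002 0 0.088 0;0.4 -0.002 0 0.088 0;0.4 -0.002 0 0.088 0;0.4 -0.002 0 0.088 0;0.4 -0.002 0 0.088 0"

```text
time_s: 33.0
ee_pos: [0.6061, -0.0672, 0.0925]
ee_rot: [0.001, 0.688, 0.726, 0.001]
contact_force: [6.4, 0.9, 2.8]
gripper_width: 0.0499
gripper_force: 15.0
```

>>> send_rows:
  motion: "0.4 -0.01 0 0 0;0.4 -0.03 0 0 0;0.4 -0.055 0 0 0;0.4 -0.08 0 0 0;0.4 -0.105 0 0 0;0.4 -0.13 0 0 0;0.4 -0.155 0 0 0;0.4 -0.175 0 0 0;0.4 -0.19 0 0 0;0.4 -0.2 0 0 0;0.4 -0.2 0 0 0;0.4 -0.2 0 0 0;0.4 -0.2 0 0 0"

```text
time_s: 34.3
ee_pos: [0.617, -0.2663, 0.0922]
ee_rot: [0.001, 0.688, 0.726, 0.001]
contact_force: [7.7, 2.6, -0.6]
gripper_width: 0.0501
gripper_force: 15.0
```

Run:
```python
from h import *
s=st()
```

```text
t 34.3 chest [ 0.0015 -0.2367  0.0922] toolx 93.11 zc [ 0.002  0.    -1.   ] F [ 7.7  2.6 -0.6] w 0.0501 g 15.0
```

>>> send_rows:
  motion: "0.8 0 0 0 0;0.8 0 0 0 0;0.8 0 0 0 0;0.8 0 0 -0.04 0;0.8 0 0 -0.09 0;0.8 0.05 0 -0.1 0;0.8 0.1 0 -0.1 0;0.8 0.15 0 -0.1 0;0.8 0.2 0 -0.1 0;0.8 0.25 0 -0.1 0;0.8 0.3 0 -0.1 0;0.8 0.35 0 -0.1 0;0.8 0.4 0 -0.1 0;0.8 0.44 0 -0.1 0;0.8 0.467 0 -0.1 0;0.8 0.467 0 -0.1 0;0.8 0.467 0 -0.1 0;0.8 0.467 0 -0.1 0"

```text
time_s: 36.1
ee_pos: [0.5909, 0.1978, 0.192]
ee_rot: [0.0, 0.689, 0.725, -0.0]
contact_force: [0.3, -0.1, -0.3]
gripper_width: 0.0754
gripper_force: 0.0
```

Run:
```python
from h import *
s=st(); s,sc=snap('scene','s20.png'); print('right fin',shift('s0.png',sc,(206,222,334,352)),'xl',shift('s0.png',sc,(200,214,182,210)))
s,im=snap('wrist','w20.png'); cw=cam('wrist',s); m=mask(im,'s')[:300]; v,u=np.nonzero(m); print(m.sum())
x,q=fit(cw,im,'s',C-XC*.06+YC*.329,0); print('yellow',ch(np.r_[x,0]),q)
```

```text
t 36.1 chest [-0.      0.2281  0.192 ] toolx 92.94 zc [-0. -0. -1.] F [ 0.3 -0.1 -0.3] w 0.0754 g 0.0
right fin (3, 1, 0.941) xl (-1, 2, 0.928)
8945
yellow [-0.0593  0.33    0.    ] 0.940622737146995
```

Run:
```python
from h import *
s,tp=snap('top','t20.png'); sc=cv2.imread('pics/s20.png'); S=cam('scene');T=cam('top')
def dc(im,r0,r1,c0,c1):
    p=im[r0:r1,c0:c1].astype(float).max(2); w=np.clip(90-p,0,None); v,u=np.mgrid[r0:r1,c0:c1]; return np.array([(w*u).sum(),(w*v).sum()])/w.sum(), w.sum()
for f,t in (('s0.png','t0.png'),('s20.png','t20.png')):
    a,wa=dc(cv2.imread('pics/'+f),204,225,330,355); b,wb=dc(cv2.imread('pics/'+t),148,178,355,378)
    X,e=tri([(T,b),(S,a)]); print(a,wa,b,wb,ch(X),e)
print(shift('t0.png',tp,(232,258,184,212)))
for n,f in (('scene','s20.png'),('top','t20.png')):
    x,q=fit(cam(n),cv2.imread('pics/'+f),'xl',(.3914,.2191),0); print(f,ch(np.r_[x,0]),round(q,3))
```

```text
[343.00117096 213.65714286] 4270.0 [364.64540488 161.71368895] 6224.0 [ 0.0009 -0.229   0.1052] [0.2596600820929102, 0.24000889827720273]
[345.31008632 214.76442526] 4402.0 [367.68698992 161.49895983] 6249.0 [ 0.0009 -0.238   0.1049] [0.20087656141285642, 0.1864974606044244]
(-12, -6, 0.5)
s20.png [-0.2036  0.257   0.    ] 0.585
t20.png [-0.2282  0.2943  0.    ] 0.292
```

>>> send_rows:
  motion: "0.8 0.0035 0 0.04 0;0.8 0.0035 0 0.08 0;0.8 0.0035 0 0.093 0;0.8 0.0035 0 0.093 0;0.8 0.0035 0 0.093 0;0.4 0.0035 0 0.093 0;0.4 0.0035 0 0.093 0;0.4 0.0035 0 0.093 0;0.4 0.0035 0 0.093 0;0.4 0.0035 0 0.093 0"

```text
time_s: 37.25
ee_pos: [0.5912, 0.2031, 0.0995]
ee_rot: [0.0, 0.688, 0.726, 0.001]
contact_force: [1.0, 0.3, 5.8]
gripper_width: 0.0499
gripper_force: 15.0
```

>>> send_rows:
  motion: "0.4 -0.01 0 0 0;0.4 -0.03 0 0 0;0.4 -0.055 0 0 0;0.4 -0.08 0 0 0;0.4 -0.105 0 0 0;0.4 -0.13 0 0 0;0.4 -0.155 0 0 0;0.4 -0.175 0 0 0;0.4 -0.187 0 0 0;0.4 -0.192 0 0 0;0.4 -0.197 0 0 0;0.4 -0.197 0 0 0;0.4 -0.197 0 0 0"

```text
time_s: 38.55
ee_pos: [0.6018, 0.0097, 0.0991]
ee_rot: [-0.001, 0.687, 0.727, 0.002]
contact_force: [3.6, 16.6, 2.1]
gripper_width: 0.0499
gripper_force: 15.0
```

Run:
```python
from h import *
s=st()
```

```text
t 38.55 chest [0.0009 0.0397 0.0991] toolx 93.19 zc [ 0.001  0.004 -1.   ] F [ 3.6 16.6  2.1] w 0.0499 g 15.0
```

>>> send_rows:
  motion: "0.8 0 0 0 0;0.8 0 0 0 0;0.8 0 0 0 0;0.8 0 0 -0.04 0;0.8 0 0 -0.08 0;0.8 0.05 0 -0.093 0;0.8 0.1 0 -0.093 0;0.8 0.143 0 -0.093 0;0.8 0.143 0 -0.093 0;0.8 0.143 0 -0.093 0;0.8 0.143 0 -0.093 0"

```text
time_s: 39.65
ee_pos: [0.5936, 0.1475, 0.1919]
ee_rot: [0.0, 0.689, 0.725, -0.0]
contact_force: [0.1, -0.3, 0.2]
gripper_width: 0.0752
gripper_force: 0.0
```

Run:
```python
from h import *
s=st(); s,im=snap('wrist','w21.png'); cw=cam('wrist',s)
for z in (.008,.016,.024):
    x,q=fit(cw,im,'m',C+YC*.1819,z); print('orange',z,ch(np.r_[x,0]),q)
```

```text
t 39.65 chest [-1.000e-04  1.777e-01  1.919e-01] toolx 92.95 zc [-0.    -0.001 -1.   ] F [ 0.1 -0.3  0.2] w 0.0752 g 0.0
orange 0.008 [0.0005 0.1811 0.    ] 0.9855907780979827
orange 0.016 [0.0003 0.1834 0.    ] 0.9476102941176471
orange 0.024 [0.0012 0.1855 0.    ] 0.9031126698816309
```

>>> send_rows:
  motion: "0.8 0.005 0 0.05 0;0.8 0.005 0 0.1 0;0.8 0.005 0 0.13 0;0.8 0.005 0 0.139 0;0.8 0.005 0 0.139 0;0.8 0.005 0 0.139 0;0.4 0.005 0 0.139 0;0.4 0.005 0 0.139 0;0.4 0.005 0 0.139 0;0.4 0.005 0 0.139 0;0.4 0.005 0 0.139 0;0.4 0.005 0 0.1 0;0.4 0.005 0 0.06 0;0.4 0.005 0 0.01 0;0.4 0.005 0 -0.02 0;0.4 0.005 0 -0.02 0"
  newtons: 18

```text
time_s: 41.3
ee_pos: [0.5952, 0.154, 0.2159]
ee_rot: [0.001, 0.688, 0.726, 0.003]
contact_force: [-0.0, -0.3, -1.0]
gripper_width: 0.0514
gripper_force: 18.0
```

>>> send_rows:
  motion: "0.4 0.078 -0.198 0 0;0.4 0.078 -0.198 0 0;0.4 0.078 -0.198 0 0;0.4 0.078 -0.198 0 0;0.4 0.078 -0.198 0 0;0.4 0.078 -0.198 0 0;0.4 0.078 -0.198 0 0;0.4 0.078 -0.198 0 0;0.4 0.078 -0.198 0 0"

```text
time_s: 42.2
ee_pos: [0.3923, 0.2206, 0.2118]
ee_rot: [0.001, 0.689, 0.725, -0.0]
contact_force: [-0.8, -1.5, -0.5]
gripper_width: 0.0516
gripper_force: 18.0
```

```bash
cat >> h.py <<'E'
def nest(fn,hand,top,kt,z0=.064):
    """hand: cup held; top: cup currently topmost in the nest whose rim is at kt"""
    s=st(); s,im=snap('wrist',fn); cw=cam('wrist',s)
    x,q=fit(cw,im,hand,s['ee_pos'][:2],s['ee_pos'][2]-.037); print(hand,'in hand',ch(np.r_[x,0]),round(q,3))
    b=cv2.dilate(mask(im,hand),np.ones((9,9))); v=(1-b).astype(np.uint8); v[205:]=0
    if True:
        m=mask(im,top)&v; best=None
        def S(p): return sil(cw,p,top,kt-.026,m.shape,.026)
        m&=cv2.dilate(S(s['ee_pos'][:2]),np.ones((61,61)))
        f=lambda p:1-(lambda a:(a&m).sum()/max(1,(a|m).sum()))(S(p)&v)
        for d in ((0,0),(.01,0),(-.01,0),(0,.01)):
            p0=s['ee_pos'][:2]+d
            r=minimize(f,p0,method='Nelder-Mead',options=dict(initial_simplex=np.array([[0,0],[.008,0],[0,.008]])+p0))
            if best is None or r.fun<best.fun: best=r
        print(top,'in nest',ch(np.r_[best.x,0]),round(1-best.fun,3),m.sum())
    r=fitv(cw,im,'xl',s['ee_pos'][:2],0,(v&(1-cv2.dilate(mask(im,'l'),np.ones((5,5))))).astype(np.uint8)); print('xl',ch(np.r_[r[0],0]),round(r[1],3),r[2].sum())
E
python3 - <<'E'
from h import *
nest('w22.png','m','l',.09)
E
```

```text
t 42.2 chest [-0.1972  0.2614  0.2118] toolx 92.94 zc [ 0.001 -0.001 -1.   ] F [-0.8 -1.5 -0.5] w 0.0516 g 18.0
m in hand [-0.1972  0.2599  0.    ] 0.909
l in nest [-0.2067  0.254   0.    ] 0.956 1008
xl [-0.2068  0.2762  0.    ] 1.0 86
```

>>> send_rows:
  motion: "0.4 -0.006 -0.0095 0.03 0;0.4 -0.006 -0.0095 0.03 0;0.4 -0.006 -0.0095 0.03 0;0.4 -0.006 -0.0095 0.03 0;0.4 -0.006 -0.0095 0.03 0"

```text
time_s: 42.75
ee_pos: [0.383, 0.2151, 0.1827]
ee_rot: [0.0, 0.688, 0.725, 0.001]
contact_force: [-0.9, 0.4, -0.0]
gripper_width: 0.0513
gripper_force: 18.0
```

Run:
```python
from h import *
nest('w23.png','m','l',.09)
im=cv2.imread('pics/w23.png'); cv2.imwrite('pics/m23.png',cv2.resize(im[60:300,130:450],(800,600)))
```

```text
t 42.75 chest [-0.2068  0.2564  0.1827] toolx 93.02 zc [ 0.001  0.001 -1.   ] F [-0.9  0.4 -0. ] w 0.0513 g 18.0
m in hand [-0.2067  0.2554  0.    ] 0.919
l in nest [-0.2079  0.254   0.    ] 0.928 1057
xl [-0.2083  0.2548  0.    ] 0.992 128
```

View pics/m23.png

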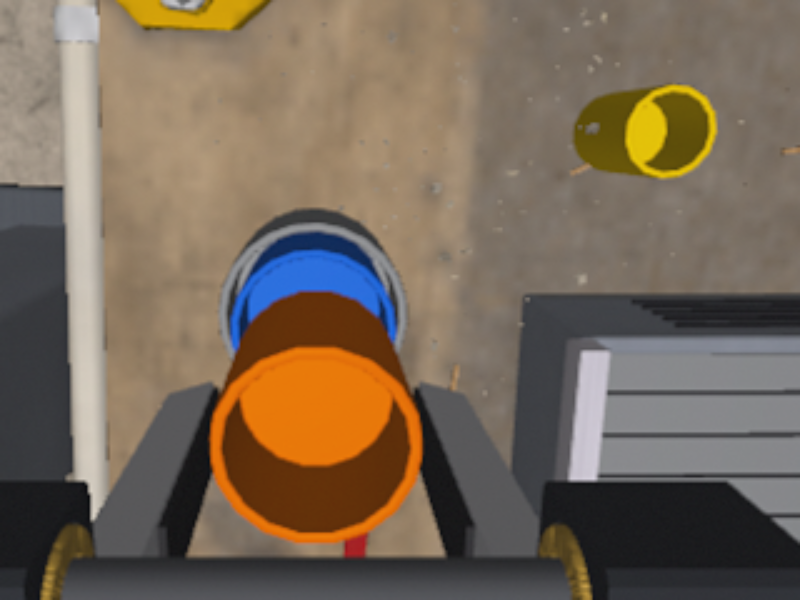

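>>> send_rows:
  motion: "0.4 -0.001 -0.001 0.03 0;0.4 -0.001 -0.001 0.05 0;0.4 -0.001 -0.001 0.06 0;0.4 -0.001 -0.001 0.07 0;0.4 -0.001 -0.001 0.08 0;0.4 -0.001 -0.001 0.088 0;0.4 -0.001 -0.001 0.092 0;0.4 -0.001 -0.001 0.092 0;0.4 -0.001 -0.001 0.092 0"

```text
time_s: 43.7
ee_pos: [0.3815, 0.2138, 0.0901]
ee_rot: [-0.0, 0.688, 0.726, 0.0]
contact_force: [0.4, 0.6, -0.2]
gripper_width: 0.0514
gripper_force: 18.0
```

Run:
```python
from h import *
s=st()
```

```text
t 43.7 chest [-0.2083  0.2552  0.0901] toolx 93.04 zc [ 0.  0. -1.] F [ 0.4  0.6 -0.2] w 0.0514 g 18.0
```

Inside without contact. Next I release, lift, and look.

>>> send_rows:
  motion: "0.4 0 0 0.0015 0;0.4 0 0 0.0015 0;0.75 0 0 0.0015 0;0.75 0 0 0.0015 0;0.75 0 0 0.0015 0;0.75 0 0 0.0015 0;0.75 0 0 -0.02 0;0.75 0 0 -0.06 0;0.75 0 0 -0.11 0;0.75 0 0 -0.12 0;0.75 0 0 -0.12 0;0.75 0 0 -0.12 0"

```text
time_s: 44.9
ee_pos: [0.3809, 0.2145, 0.2099]
ee_rot: [-0.001, 0.688, 0.726, 0.001]
contact_force: [-0.1, -0.0, -0.3]
gripper_width: 0.0708
gripper_force: 0.0
```

Run:
```python
from h import *
s=st(); s,im=snap('wrist','w24.png'); cw=cam('wrist',s)
for top in (.106,.111,.116,.121,.126): x,q=fit(cw,im,'m',s['ee_pos'][:2],.09,hh=top-.09); print(top,ch(np.r_[x,0]),round(q,3))
x,q=fit(cw,im,'s',C-XC*.06+YC*.33,0); print('yellow',ch(np.r_[x,0]),q)
```

```text
t 44.9 chest [-0.2089  0.2559  0.2099] toolx 93.12 zc [-0.001  0.003 -1.   ] F [-0.1 -0.  -0.3] w 0.0708 g 0.0
0.106 [-0.2084  0.2531  0.    ] 0.825
0.111 [-0.2084  0.2539  0.    ] 0.836
0.116 [-0.2083  0.2551  0.    ] 0.823
0.121 [-0.2078  0.2555  0.    ] 0.784
0.126 [-0.2078  0.2561  0.    ] 0.75
yellow [-0.0593  0.3306  0.    ] 0.9157413455258001
```

>>> send_rows:
  motion: "0.6 0.074 0.149 0 0;0.6 0.074 0.149 0 0;0.6 0.074 0.149 0 0;0.6 0.074 0.149 0 0;0.6 0.074 0.149 0.05 0;0.6 0.074 0.149 0.1 0;0.6 0.074 0.149 0.15 0;0.6 0.074 0.149 0.171 0;0.6 0.074 0.149 0.171 0;0.6 0.074 0.149 0.171 0;0.2 0.074 0.149 0.171 0;0.2 0.074 0.149 0.171 0;0.2 0.074 0.149 0.171 0;0.2 0.074 0.149 0.171 0;0.2 0.074 0.149 0.171 0;0.2 0.074 0.149 0.13 0;0.2 0.074 0.149 0.08 0;0.2 0.074 0.149 0.03 0;0.2 0.074 0.149 -0.01 0;0.2 0.074 0.149 -0.01 0"
  newtons: 15

```text
time_s: 46.95
ee_pos: [0.5283, 0.2963, 0.2254]
ee_rot: [0.0, 0.688, 0.726, 0.004]
contact_force: [0.2, 0.5, -1.6]
gripper_width: 0.0363
gripper_force: 15.0
```

>>> send_rows:
  motion: "0.2 -0.074 -0.149 0 0;0.2 -0.074 -0.149 0 0;0.2 -0.074 -0.149 0 0;0.2 -0.074 -0.149 0 0;0.2 -0.074 -0.149 0 0;0.2 -0.074 -0.149 0 0;0.2 -0.074 -0.149 0 0;0.2 -0.074 -0.149 0 0"

```text
time_s: 47.75
ee_pos: [0.3813, 0.214, 0.22]
ee_rot: [-0.001, 0.688, 0.726, 0.0]
contact_force: [1.6, 0.1, -0.4]
gripper_width: 0.0363
gripper_force: 15.0
```

Run:
```python
from h import *
nest('w25.png','s','m',.116)
```

```text
t 47.75 chest [-0.2085  0.2554  0.22  ] toolx 93.06 zc [-0.001  0.001 -1.   ] F [ 1.6  0.1 -0.4] w 0.0363 g 15.0
s in hand [-0.2084  0.258   0.    ] 0.919
m in nest [-0.2082  0.2546  0.    ] 0.34 2608
xl [-0.2078  0.2493  0.    ] 0.332 395
```

```bash
sed -i "s/'m':(5,20,80)/'m':(5,20,170)/;s/'s':(22,38,70)/'s':(22,38,120)/" h.py
python3 - <<'E'
from h import *
nest('w26.png','s','m',.116)
q0=dict(ee_pos=np.array([.3809,.2145,.2099]),ee_rot=np.array([-.001,.688,.726,.001])); q0['ee_rot']/=np.linalg.norm(q0['ee_rot'])
im=cv2.imread('pics/w24.png'); cw=cam('wrist',q0)
for top in (.106,.116,.126): x,q=fit(cw,im,'m',q0['ee_pos'][:2],.09,hh=top-.09); print(top,ch(np.r_[x,0]),round(q,3))
E
```

```text
t 47.8 chest [-0.2081  0.2552  0.22  ] toolx 93.03 zc [ 0. -0. -1.] F [-0.3  0.  -0.8] w 0.0364 g 15.0
s in hand [-0.208   0.2575  0.    ] 0.915
m in nest [-0.2079  0.2544  0.    ] 0.943 917
xl [-0.2078  0.2493  0.    ] 0.325 399
0.106 [-0.2081  0.2523  0.    ] 0.955
0.116 [-0.2082  0.2551  0.    ] 0.953
0.126 [-0.2073  0.2562  0.    ] 0.87
```

>>> send_rows:
  motion: "0.2 -0.003 0 0.04 0;0.2 -0.003 0 0.055 0;0.2 -0.003 0 0.065 0;0.2 -0.003 0 0.075 0;0.2 -0.003 0 0.085 0;0.2 -0.003 0 0.095 0;0.2 -0.003 0 0.102 0;0.2 -0.003 0 0.102 0;0.2 -0.003 0 0.102 0"

```text
time_s: 48.75
ee_pos: [0.382, 0.2103, 0.1177]
ee_rot: [0.001, 0.688, 0.725, -0.0]
contact_force: [0.4, 0.1, -0.4]
gripper_width: 0.0363
gripper_force: 15.0
```

Run:
```python
from h import *
s=st()
```

```text
t 48.75 chest [-0.208   0.2517  0.1177] toolx 93.0 zc [ 0.001 -0.002 -1.   ] F [ 0.4  0.1 -0.4] w 0.0363 g 15.0
```

>>> send_rows:
  motion: "0.2 0 0 0.0025 0;0.2 0 0 0.0025 0;0.6 0 0 0.0025 0;0.6 0 0 0.0025 0;0.6 0 0 0.0025 0;0.6 0 0 0.0025 0;0.6 0 0 -0.03 0;0.6 0 0 -0.07 0;0.6 0 0 -0.1 0;0.6 0 0 -0.1 0;0.6 0 0 -0.1 0"

```text
time_s: 49.85
ee_pos: [0.3824, 0.212, 0.2199]
ee_rot: [-0.002, 0.688, 0.726, 0.002]
contact_force: [-0.5, -0.1, -0.6]
gripper_width: 0.0563
gripper_force: 0.0
```

Run:
```python
from h import *
s=st(); s,im=snap('wrist','w27.png'); cw=cam('wrist',s)
for top in (.132,.137,.142,.147,.152): x,q=fit(cw,im,'s',s['ee_pos'][:2],.116,hh=top-.116); print(top,ch(np.r_[x,0]),round(q,3))
_,sc=snap('scene','s27.png')
for k in 'lms':
    m=mask(sc,k)[130:220,165:225]; v,u=np.nonzero(m); print(k,m.sum(),u.mean()+165 if len(u) else 0,(v.min()+130,v.max()+130) if len(v) else 0)
c=cam('scene'); X=C+XC*-.208+YC*.2545
print(proj(c,[np.r_[X,z] for z in (.142,.116,.09,.064,0)]))
```

```text
t 49.85 chest [-0.2075  0.2534  0.2199] toolx 93.08 zc [ 0.001  0.006 -1.   ] F [-0.5 -0.1 -0.6] w 0.0563 g 0.0
0.132 [-0.208   0.2505  0.    ] 0.869
0.137 [-0.2081  0.2522  0.    ] 0.895
0.142 [-0.2079  0.2538  0.    ] 0.912
0.147 [-0.2081  0.2554  0.    ] 0.922
0.152 [-0.2082  0.2569  0.    ] 0.919
l 311 202.08038585209005 (np.int64(130), np.int64(198))
m 451 194.8780487804878 (np.int64(130), np.int64(189))
s 153 185.68627450980392 (np.int64(150), np.int64(200))
[[193.9016283  173.2142477 ]
 [194.12788768 180.16783982]
 [194.35112183 187.02845823]
 [194.57139102 193.79795521]
 [195.10132862 210.08443991]]
```

>>> send_rows:
  motion: "0.7 -0.1515 0.2013 0 0;0.7 -0.1515 0.2013 0 0;0.7 -0.1515 0.2013 0 0;0.7 -0.1515 0.2013 0 0;0.7 -0.1515 0.2013 0 0;0.7 -0.1515 0.2013 0 0;0.7 -0.1515 0.2013 0 0;0.7 -0.1515 0.2013 0 0;0.7 -0.1515 0.2013 0 0"

```text
time_s: 50.85
ee_pos: [0.5921, 0.0661, 0.2158]
ee_rot: [0.001, 0.69, 0.724, -0.002]
contact_force: [0.2, 0.9, -0.3]
gripper_width: 0.0657
gripper_force: 0.0
```

Run:
```python
from h import *
s=st(); s,im=snap('wrist','w28.png'); cw=cam('wrist',s); h=cv2.cvtColor(im,cv2.COLOR_BGR2HSV)
X=C+XC*-.0067+YC*.1003
# top disc: bright white
best=[]
g=((h[...,2]>200)&(h[...,1]<25)).astype(np.uint8)
def disc(p,z=.076):
    P=np.c_[p[0]+.022*np.cos(TH),p[1]+.022*np.sin(TH),np.full(60,z)]; m=np.zeros(g.shape,np.uint8); cv2.fillConvexPoly(m,np.round(proj(cw,P)).astype(np.int32),1); return m
roi=cv2.dilate(disc(X),np.ones((25,25))); m=cv2.morphologyEx(g&roi,cv2.MORPH_CLOSE,np.ones((9,9)))
n,l,stt,cen=cv2.connectedComponentsWithStats(m); print(stt,cen.round(1)); 
for u in cen[1:]: print(ch(atz(cw,[u],.076)[0]))
print('pred px',proj(cw,np.r_[X,.076]),disc(X).sum())
```

```text
t 50.85 chest [-0.0058  0.0965  0.2158] toolx 92.77 zc [-0.001 -0.005 -1.   ] F [ 0.2  0.9 -0.3] w 0.0657 g 0.0
[[     0      0    512    384 195650]
 [   238    157     35     34    958]] [[255.5 191.6]
 [254.9 173.4]]
[-0.0071  0.1009  0.076 ]
pred px [[255.23391382 173.95772201]] 1151
```

>>> send_rows:
  motion: "0.7 0 0 0.05 0;0.7 0 0 0.1 0;0.7 0 0 0.14 0;0.7 0 0 0.16 0;0.7 0 0 0.17 0;0.7 0 0 0.17 0;0.7 0 0 0.17 0;0.3 0 0 0.17 0;0.3 0 0 0.17 0;0.3 0 0 0.17 0;0.3 0 0 0.17 0;0.3 0 0 0.17 0;0.3 0 0 0.13 0;0.3 0 0 0.08 0;0.3 0 0 0.03 0;0.3 0 0 0.01 0;0.3 0 0 0.01 0"
  newtons: 20

```text
time_s: 52.6
ee_pos: [0.5919, 0.0702, 0.2107]
ee_rot: [0.001, 0.688, 0.726, 0.002]
contact_force: [0.0, 0.1, -2.1]
gripper_width: 0.0436
gripper_force: 20.0
```

Run:
```python
from h import *
s=st()
```

```text
t 52.6 chest [-0.0058  0.1006  0.2107] toolx 93.05 zc [ 0.004  0.002 -1.   ] F [ 0.   0.1 -2.1] w 0.0436 g 20.0
```

>>> send_rows:
  motion: "0.3 -0.21 -0.159 0 0;0.3 -0.21 -0.159 0 0;0.3 -0.21 -0.159 0 0;0.3 -0.21 -0.159 0 0;0.3 -0.21 -0.159 0 0;0.3 -0.21 -0.159 0 0;0.3 -0.21 -0.159 0 0;0.3 -0.21 -0.159 0 0;0.3 -0.21 -0.159 0.05 0;0.3 -0.21 -0.159 0.1 0;0.3 -0.21 -0.159 0.14 0;0.3 -0.21 -0.159 0.16 0;0.3 -0.21 -0.159 0.17 0;0.3 -0.21 -0.159 0.174 0;0.3 -0.21 -0.159 0.174 0;0.3 -0.21 -0.159 0.174 0"

```text
time_s: 54.2
ee_pos: [0.4438, -0.1478, 0.0348]
ee_rot: [0.001, 0.688, 0.726, 0.001]
contact_force: [-0.2, 0.6, -1.5]
gripper_width: 0.0438
gripper_force: 20.0
```

Run:
```python
from h import *
s=st()
```

```text
t 54.2 chest [-0.1652 -0.1092  0.0348] toolx 93.08 zc [ 0.002  0.    -1.   ] F [-0.2  0.6 -1.5] w 0.0438 g 20.0
```

>>> send_rows:
  motion: "0.3 0 0 0.002 0;0.3 0 0 0.002 0;0.7 0 0 0.002 0;0.7 0 0 0.002 0;0.7 0 0 0.002 0;0.7 0 0 0.002 0;0.7 0 0 -0.03 0;0.8 0 0 -0.08 0;0.8 0 0 -0.13 0;0.8 0 0 -0.16 0;0.8 0.03 0.03 -0.16 0;0.8 0.06 0.06 -0.16 0;0.8 0.09 0.1 -0.16 0;0.8 0.12 0.13 -0.16 0;0.8 0.153 0.165 -0.16 0;0.8 0.153 0.165 -0.16 0;0.8 0.153 0.165 -0.16 0;0.8 0.153 0.165 -0.16 0"

```text
time_s: 56.0
ee_pos: [0.5989, 0.0125, 0.1938]
ee_rot: [-0.0, 0.689, 0.725, -0.0]
contact_force: [-0.7, -0.5, -0.4]
gripper_width: 0.0753
gripper_force: 0.0
```

Run:
```python
from h import *
s=st(); s,sc=snap('scene','s29.png'); S=cam('scene')
X=C+XC*-.165+YC*-.1095
pr=proj(S,[np.r_[X,0],np.r_[X,.06]]); print(pr)
h=cv2.cvtColor(sc,cv2.COLOR_BGR2HSV); u0=int(pr[0,0]); v1=int(pr[0,1])
for r in range(int(pr[1,1])-6,v1+8,2): print(r,h[r,u0-10:u0+11:2,1],h[r,u0-10:u0+11:2,2])
s,im=snap('wrist','w29.png'); cw=cam('wrist',s)
for y in (.035,.04,.045,.05): print(y,proj(cw,np.r_[C+YC*y,.126]).round(0))
g=im.max(2); print([int(x) for x in g[180:330:4,256]])
```

```text
t 56.0 chest [-0.0018  0.0427  0.1938] toolx 92.96 zc [-0. -0. -1.] F [-0.7 -0.5 -0.4] w 0.0753 g 0.0
[[275.50499039 246.04014249]
 [276.35259736 229.07659751]]
223 [21 22 22 23 23 23 21 21 22 24 22] [131 149 141 143 144 144 147 136 141 140 138]
225 [25 22 25 22 15 13 22 19 26 22 23] [133 149 143 140 156 153 141 145 136 137 143]
227 [23 24 12  0  1  0  8 11  0 20 24] [134 146 170 255 255 255 223 217 255 142 139]
229 [23 24  6  4  8  4 13  4  6  6 28] [131 141 240 250 227 250 190 253 240 255 137]
231 [25 23  5  0  0  4  1  0  0 11 26] [132 144 158 255 255 249 255 255 255 211 135]
233 [26 23  7 11  8  3  4  4  8  8 26] [128 144 154 214 235 247 250 247 233 181 138]
235 [14 29  5 13  7  5  5  6  7 34  2] [131 152 161 219 234 240 242 242 231 188 140]
237 [50 52 22  9  7  5  5  6  6 48 67] [183 195 172 222 234 241 242 240 229 207 223]
239 [56 58 15 10  6  6  6  5  4 41 61] [213 218 173 222 236 242 242 239 227 199 219]
241 [55 59 14  7  5  5  7  6 10 45 47] [190 211 177 224 238 247 253 248 233 198 200]
243 [52 55 60  9  5 11 13 15 12 21  3] [177 173 162 231 242 115  78  84  84  84 232]
245 [ 48  53  81 117  25   2  14  15  11  11   3] [179 186 123 146 221 125  75  69  70  71 248]
247 [56 62 49  9  3  8 10 11 11 12  3] [223 223 217 218 241 102  49  47  48  42 231]
249 [58 55 44  5  3  3  0  0  0  0  0] [220 221 208 216 223 237 255 255 255 255 255]
251 [55 54 45  7  3  2  2  3  2  3  2] [207 198 187 208 236 244 242 240 242 242 242]
253 [44 42 41  6  3  3  4  3  5  7  5] [185 170 168 225 244 237 238 237 240 242 243]
0.035 [[258. 202.]]
0.04 [[258. 197.]]
0.045 [[258. 192.]]
0.05 [[258. 187.]]
[117, 18, 40, 43, 23, 152, 106, 147, 143, 188, 187, 145, 167, 167, 169, 142, 168, 168, 168, 151, 168, 168, 168, 161, 168, 168, 33, 48, 62, 73, 79, 84, 85, 78, 169, 167, 168, 143]
```

>>> send_rows:
  motion: "0.8 0.002 0.002 0.04 0;0.8 0.002 0.002 0.08 0;0.8 0.002 0.002 0.094 0;0.8 0.002 0.002 0.094 0;0.8 0.002 0.002 0.094 0;0.4 0.002 0.002 0.094 0;0.4 0.002 0.002 0.094 0;0.4 0.002 0.002 0.094 0;0.4 0.002 0.002 0.094 0;0.4 0.002 0.002 0.094 0"
  newtons: 15

```text
time_s: 57.1
ee_pos: [0.6015, 0.0158, 0.1004]
ee_rot: [-0.0, 0.688, 0.726, 0.0]
contact_force: [-2.4, 1.7, 7.7]
gripper_width: 0.05
gripper_force: 15.0
```

>>> send_rows:
  motion: "0.4 0.01 0 0 0;0.4 0.03 0 0 0;0.4 0.055 0 0 0;0.4 0.08 0 0 0;0.4 0.105 0 0 0;0.4 0.13 0 0 0;0.4 0.155 0 0 0;0.4 0.175 0 0 0;0.4 0.188 0 0 0;0.4 0.195 0 0 0;0.4 0.2 0 0 0;0.4 0.203 0 0 0;0.4 0.203 0 0 0;0.4 0.203 0 0 0"

```text
time_s: 58.5
ee_pos: [0.5906, 0.2148, 0.1]
ee_rot: [0.001, 0.689, 0.725, -0.002]
contact_force: [-0.3, -17.9, 6.2]
gripper_width: 0.0496
gripper_force: 15.0
```

Run:
```python
from h import *
s=st()
```

```text
t 58.5 chest [0.0005 0.2451 0.1   ] toolx 92.9 zc [-0.    -0.004 -1.   ] F [ -0.3 -17.9   6.2] w 0.0496 g 15.0
```

>>> send_rows:
  motion: "0.8 0 0 0 0;0.8 0 0 0 0;0.8 0 0 0 0;0.8 0 0 -0.04 0;0.8 0 0 -0.09 0;0.8 -0.05 0 -0.09 0;0.8 -0.1 0 -0.09 0;0.8 -0.15 0 -0.09 0;0.8 -0.2 0 -0.09 0;0.8 -0.25 0 -0.09 0;0.8 -0.3 0 -0.09 0;0.8 -0.35 0 -0.09 0;0.8 -0.4 0 -0.09 0;0.8 -0.45 0 -0.09 0;0.8 -0.483 0 -0.09 0;0.8 -0.483 0 -0.09 0;0.8 -0.483 0 -0.09 0"

```text
time_s: 60.2
ee_pos: [0.6161, -0.2644, 0.1897]
ee_rot: [-0.0, 0.689, 0.725, -0.0]
contact_force: [-0.5, 0.8, -0.2]
gripper_width: 0.0751
gripper_force: 0.0
```

>>> send_rows:
  motion: "0.8 0 0 0.05 0;0.8 0 0 0.09 0;0.8 0 0 0.098 0;0.8 0 0 0.098 0;0.8 0 0 0.098 0;0.4 0 0 0.098 0;0.4 0 0 0.098 0;0.4 0 0 0.098 0;0.4 0 0 0.098 0;0.4 -0.004 0 0.098 0;0.4 -0.008 0 0.098 0;0.4 -0.012 0 0.098 0;0.4 -0.012 0 0.098 0;0.4 -0.012 0 0.098 0"

```text
time_s: 61.6
ee_pos: [0.6173, -0.2719, 0.0914]
ee_rot: [-0.002, 0.687, 0.726, 0.002]
contact_force: [-1.5, 18.4, 5.9]
gripper_width: 0.0501
gripper_force: 15.0
```

Run:
```python
from h import *
s=st()
```

```text
t 61.6 chest [ 0.0015 -0.2424  0.0914] toolx 93.18 zc [-0.001  0.006 -1.   ] F [-1.5 18.4  5.9] w 0.0501 g 15.0
```

>>> send_rows:
  motion: "0.8 0 0 0 0;0.8 0 0 0 0;0.8 0 0 0 0;0.8 0 0 -0.04 0;0.8 0 0 -0.09 0;0.8 0 0 -0.14 0;0.8 0 0 -0.19 0;0.8 0 0 -0.2 0;0.8 0 0 -0.2 0;0.8 0 0 -0.2 0;0.8 0 0 -0.2 0"

```text
time_s: 62.7
ee_pos: [0.6164, -0.2755, 0.29]
ee_rot: [-0.001, 0.688, 0.726, -0.001]
contact_force: [0.6, -0.6, -0.6]
gripper_width: 0.0752
gripper_force: 0.0
```

Run:
```python
from h import *
s=st(); s,sc=snap('scene','s30.png'); s,tp=snap('top','t30.png'); bat('s31.png'); S=cam('scene');T=cam('top')
s,im=snap('wrist','w30.png')
def dc(im,r0,r1,c0,c1):
    p=im[r0:r1,c0:c1].astype(float).max(2); w=np.clip(90-p,0,None); v,u=np.mgrid[r0:r1,c0:c1]; return np.array([(w*u).sum(),(w*v).sum()])/w.sum(), w.sum()
for f in ('s0.png','s20.png','s30.png'):
    i=cv2.imread('pics/'+f); a,wa=dc(i,204,225,330,355); b,wb=dc(i,160,178,234,252)
    print(f,a,int(wa),ch(atz(S,[a],.105)[0]),'L',b,int(wb),ch(atz(S,[b],.113)[0]))
for f in ('t0.png','t30.png'):
    i=cv2.imread('pics/'+f); b,wb=dc(i,155,185,193,212); print('topL',b,int(wb),ch(atz(T,[b],.113)[0]))
print('tape',shift('s0.png',sc,(240,270,268,302)),'pencil',shift('s0.png',sc,(216,238,218,254)))
for k,z0,tp_,n in (('s',.116,.142,'scene'),('m',.09,.116,'scene'),('l',.064,.09,'scene')):
    x,q=fit(S,sc,k,C+XC*-.208+YC*.2545,z0,hh=tp_-z0); print(k,ch(np.r_[x,0]),round(q,3))
```

```text
t 62.7 chest [ 0.0004 -0.2459  0.29  ] toolx 93.03 zc [-0.002  0.001 -1.   ] F [ 0.6 -0.6 -0.6] w 0.0752 g 0.0
dark 15
200 265.0 1
201 265.5 2
202 265.0 3
203 264.5 2
204 264.0 3
205 263.5 2
206 263.0 1
207 262.0 1
s0.png [343.00117096 213.65714286] 4270 [ 0.0021 -0.229   0.105 ] L [243.38183594 168.87565104] 3072 [0.0019 0.2337 0.113 ]
s20.png [345.31008632 214.76442526] 4402 [ 0.0015 -0.2382  0.105 ] L [243.38965291 168.87688278] 3054 [0.002  0.2337 0.113 ]
s30.png [345.31439131 214.78216678] 4329 [ 0.0014 -0.2383  0.105 ] L [241.78306698 168.19755185] 2941 [0.0019 0.2428 0.113 ]
topL [202.4780017  170.69997162] 3523 [0.0011 0.2336 0.113 ]
topL [199.29091961 171.23279352] 3458 [1.000e-04 2.423e-01 1.130e-01]
tape (0, 0, 0.966) pencil (0, 0, 0.999)
s [-0.206   0.2617  0.    ] 0.792
m [-0.2064  0.2601  0.    ] 0.351
l [-0.2099  0.2519  0.    ] 0.558
```

```bash
python3 -c "
from cell import robot
print(robot.hand_in())"
```

```text
the job is handed in; nothing more can be done
None
```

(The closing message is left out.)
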